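# Open the optics box on the lab bench

## Task

Open the optics box for cleaning: turn both of its wing-headed thumbscrews counterclockwise until each wing stops in line with its slot, one after the other, while the cover is still in place. Then lift the cover plate off by its bar handle and lay it flat in the shallow white tray, setting it down rather than dropping it.

Things in the scene. Friction and masses are not known exactly. Their poses are not given: they have to be found in the camera images.
- cover: Grey metal cover plate 244 (x) x 130 (y) x 4 mm, about 0.3 kg, seated in the top of a fixed off-white box, rim 70 mm high (not the smaller box with round knobs). Origin: centre of its underside, 66 mm up; +x away from the robot within 15 deg. Black bar handle in the middle: 54 mm along x, 12 wide, 28 to 40 mm above the origin. Slots 46 (x) x 24 mm at x = -88 and +88 mm, y = 0, pass over the wing screws.
- screw_near (a joint): Angle (rad) of the steel wing screw nearer the robot; it stays on the box, upright axis at the cover's x = -88 mm. Grows counterclockwise from above: 0 tight, stop at 1.4 loose. Flat wing 38 mm long, 8 thick, 7 to 31 mm above the cover's origin; its length lies along the cover's x turned by (value - 1.4). Starts at 0 to 0.25; stiff (0.04 N m), stays where left, does not rise.
- screw_far (a joint): The same for the wing screw further from the robot, at the cover's x = +88 mm, y = 0. While a wing lies across its slot it holds the cover down.
- tray: Shallow white plastic tray fixed on the bench, on the other side of the robot's midline from the box: 300 (x) x 190 (y) x 16 mm outside, walls and floor 4 mm thick, open on top. Origin: centre of its underside, z up; its x, the long side, points away from the robot within 12 deg.

How it is judged:
By the outcome, as a careful person would: the job done as asked, in the order asked, and still so for the second after the job is handed in, with the robot touching nothing.
It also fails if it takes over 64 s, if anything falls off the work surface, if the arm or the gripper's body presses on something with over 40 N, if the wrist force passes 120 N, or if a joint passes its speed limit or range.

## Robot

A 6-joint arm with a two-finger parallel gripper is mounted at the origin on the work surface. World frame = base frame: x ahead of the robot, y to its left, z up, the work surface at z = 0. Lengths are in mm, angles in degrees, forces in N, time in s.
With the tool pointing down it reaches from about 375 to 750 mm from the base axis. Payload 9 kg.
Tool frame: the origin (TCP) lies at the very end of the fingers, on their centre line; the grasp point (between the pads) lies 19 mm behind it (ctrl.grasp_offset is the distance from the TCP to the grasp point, in mm); z points along the fingers, y is the direction in which the jaws open and shut (so a half turn about z gives the same grasp; the last joint's range is limited). The gripper opens to 85 mm and grips with 20 to 120 N. Pads are 22 mm wide; open, the fingers measure 114 mm over their backs; the gripper's body (76 mm by 85 mm) begins 54 mm behind the grasp point. The pads swing forward as they close: fully open they stand 13 mm farther back than shut.
Start: joints at [54.047, 5.964, 5.575, 89.605, 0, 77.527], TCP at [239.063, 550.35, 231.331] pointing down, gripper open.
Joint ranges: [-171.21, 171.21], [-48.23, 106.86], [-62.78, 66.21], [-105.2, 120.99], [-86.42, 89.51], [-180, 180]. Speed limits (degrees/s): [127.2, 127.2, 147.25, 180, 180, 180].

## Interface

Orientations are given as [roll, pitch, yaw] about the fixed x, y, z axes, in that order (R = Rz(yaw) Ry(pitch) Rx(roll)).
In Python, from cell import ctrl, vision gives the robot as it stands. The module is installed in compiled form; this text tells all that it offers.
- The arm moves only by the tool play_rows, never from a script. Its argument "rows" is text: rows parted by semicolons, each of 6 numbers parted by spaces: the shift along the tool's x, y, z in units of 0.2 m (1.0 is 0.2 m), then the turn, a rotation vector about the tool's x, y, z in units of 1.5 rad (1.0 is 1.5 rad). A call has exactly 10 rows; each row is the pose to reach, as a shift and turn from the pose commanded when the call began, along the tool's axes at that moment; what a row does not reach only later rows make up. A row lasts 1/12 s, in which the tool goes at most 41.7 mm and 7.16 degrees, less where a joint would pass 70% of its speed; a pose out of reach is approached as far as the arm can. A call with a number of a shift or a turn outside -1 to 1 is refused whole. A call with a gripper value outside its range is refused whole. "fingers" is the opening, from -1 (shut) to 1 (fully open), set as the call begins (left out, the last holds). The fingers move at their own pace and stop on an object; "squeeze" is the grip in N (left out, the last holds). Time passes only in rows, so rows that repeat a pose let the fingers close, or fill a call up. It gives the time, the measured TCP pose, the force and the opening at its end, in the units of the state.
- ctrl.sense(): the state, without advancing time (a new reading comes with each control period).
- vision.camera(name): name is "scene" or "top"; returns a dict with "color" (400x640x3 uint8, red, green, blue), "z_map" (400x640 float32, mm along the optical axis (not along the pixel's ray), 0 where there is no reading), "camera_matrix" (3x3 intrinsics, pixels), "k1" (the pictures are not rectified: a ray, as slopes to the right and down, at radius r is drawn at 1 + k1 r^2 times it, then the intrinsics apply), "pose" (4x4, takes a point from camera to world coordinates). Camera axes: x right, y up, looking along -z (the intrinsics and any distortion apply to the point x, -y, -z); pixel columns grow to the right and rows downward; lengths in mm; the calibration is good to about 2 mm. A picture is of the moment at which its call begins.
- ctrl.sign_off(): hands the job in, once; it reports no verdict.
The state is a dict: "time_s": time; "joints": joint angles; "joint_velocities": joint speeds; "joint_efforts": joint torques, N m; "ee_pos": TCP position; "eef_rot": TCP orientation; "wrist_force": force on the tool from outside, world axes, zero at the start; "torque": the same for the moment, N m; "finger_gap": opening from 0.0 (shut) to 1.0 (fully open).
Only numpy, scipy, OpenCV 4.12 (cv2) and the standard library are available. Lean on these libraries where they do the work, as an engineer would, in place of code of your own. Each camera call takes 0.05 s, during which the arm holds its last target.

## Working session

There is one attempt and no reset: what is moved stays moved. The work goes in short steps, Python scripts to look and compute and a tool call to move; the robot and the scene stay as the last step left them, time stands still between calls to the robot, and variables do not carry over. Pictures are saved under pics/ and viewed, and the job is handed in when it is done.

Besides the shell and the picture viewer there is one more tool, called by a JSON object that holds its "fn" and its "kwargs". play_rows: Moves the arm, as the interface text tells. Shifts and turns lie within -1 to 1; 1 stands for 0.2 m of shift or 1.5 rad of turn. Its arguments: {"type":"object","properties":{"rows":{"type":"string"},"fingers":{"type":"number"},"squeeze":{"type":"number"}},"required":["rows"]}

```bash
mkdir -p pics; cat > h.py <<'E'
import numpy as np, cv2
from cell import ctrl, vision
E
python3 - <<'E'
from h import *
s=ctrl.sense(); print(s)
for n in ("scene","top"):
    c=vision.camera(n); print(n,c["camera_matrix"],c["k1"],c["pose"].round(3))
    cv2.imwrite(f"pics/{n}0.png",c["color"][:,:,::-1]); np.savez(f"{n}0.npz",**c)
E
```

```text
{'time_s': 0.0, 'joints': array([5.40488031e+01, 5.99803608e+00, 5.52596738e+00, 8.96052397e+01,
       1.02090883e-04, 7.75243774e+01]), 'joint_velocities': array([-0.01465143, -0.06686987, -0.00666644,  0.04180124,  0.10895429,
        0.04549494]), 'joint_efforts': array([ 1.83713877e-03, -5.56941962e+01,  5.03637850e+01,  1.72559341e-02,
       -2.23253041e-04,  2.29540802e-05]), 'ee_pos': array([238.82149271, 550.0475536 , 230.51779744]), 'eef_rot': array([-1.79924539e+02, -1.68001573e-02,  1.56524415e+02]), 'wrist_force': array([0.52410603, 0.18105717, 0.27330238]), 'torque': array([ 0.02087951, -0.05732256, -0.02157623]), 'finger_gap': 0.9956463934332986}
scene [[426.60841445   0.         318.28400769]
 [  0.         426.60841445 196.09425973]
 [  0.           0.           1.        ]] -0.022006604824848224 [[ 7.57000e-01 -3.80000e-01  5.32000e-01  9.58503e+02]
 [ 6.54000e-01  4.55000e-01 -6.04000e-01 -5.16328e+02]
 [-1.30000e-02  8.05000e-01  5.93000e-01  5.57655e+02]
 [ 0.00000e+00  0.00000e+00  0.00000e+00  1.00000e+00]]
top [[391.48699232   0.         326.63631496]
 [  0.         391.48699232 200.36173515]
 [  0.           0.           1.        ]] -0.09425124868591939 [[ 1.20000e-02  9.87000e-01 -1.62000e-01  3.80342e+02]
 [-1.00000e+00  1.20000e-02 -5.00000e-03 -2.56670e+01]
 [-3.00000e-03  1.62000e-01  9.87000e-01  8.78312e+02]
 [ 0.00000e+00  0.00000e+00  0.00000e+00  1.00000e+00]]
```

View pics/scene0.png

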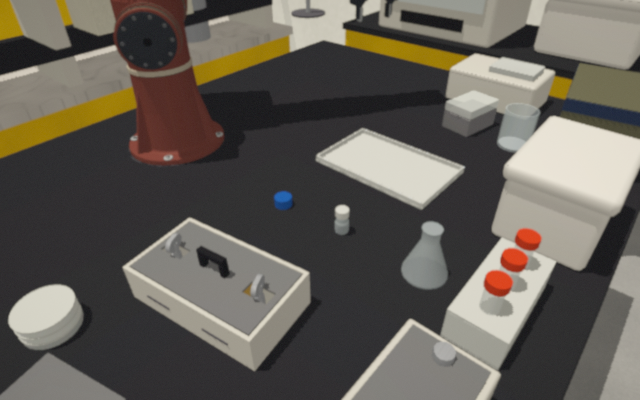

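View pics/top0.png

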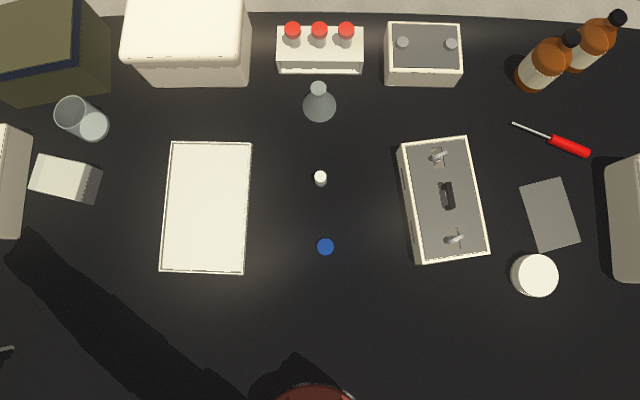

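Top view: box around (445,200) with wings near (438,156) and (455,238), handle (447,195). Tray is at (207,207). The scene view shows the same box at (215,285) and the tray at (390,165). Next I'll zoom in and measure.

```bash
cat >> h.py <<'E'
def und(c,uv):
    uv=np.asarray(uv,float).reshape(-1,1,2)
    p=cv2.undistortPoints(uv,c["camera_matrix"],np.array([float(c["k1"]),0,0,0,0])).reshape(-1,2)
    d=np.c_[p[:,0],-p[:,1],-np.ones(len(p))]
    return d
def rays(c,uv):
    P=c["pose"]; return P[:3,3], und(c,uv)@P[:3,:3].T
def onplane(c,uv,z):
    o,d=rays(c,uv); t=(z-o[2])/d[:,2]; return o+d*t[:,None]
def bydepth(c,uv):
    uv=np.asarray(uv).reshape(-1,2); zz=np.array([c["z_map"][int(round(v)),int(round(u))] for u,v in uv])
    o,d=rays(c,uv); return o+d*zz[:,None]
def proj(c,X):
    P=np.linalg.inv(c["pose"]); X=np.asarray(X,float).reshape(-1,3)
    x=X@P[:3,:3].T+P[:3,3]; s=np.c_[x[:,0],-x[:,1]]/-x[:,2:3]
    r2=(s**2).sum(1,keepdims=True); s=s*(1+float(c["k1"])*r2); K=c["camera_matrix"]
    return s*[K[0,0],K[1,1]]+[K[0,2],K[1,2]]
def tri(c1,u1,c2,u2):
    o1,d1=rays(c1,u1);o2,d2=rays(c2,u2);out=[]
    for a,b in zip(d1,d2):
        t=np.linalg.lstsq(np.c_[a,-b],o2-o1,rcond=None)[0]
        p,q=o1+a*t[0],o2+b*t[1]; out.append(np.r_[(p+q)/2,np.linalg.norm(p-q)])
    return np.array(out)
def cropsave(c,x0,y0,x1,y1,k,fn):
    im=c["color"][y0:y1,x0:x1,::-1]; cv2.imwrite(fn,cv2.resize(im,None,fx=k,fy=k,interpolation=cv2.INTER_CUBIC))
E
python3 - <<'E'
from h import *
t=dict(np.load("top0.npz")); s=dict(np.load("scene0.npz"))
cropsave(t,385,125,505,275,4,"pics/topcrop.png")
cropsave(s,115,210,315,360,4,"pics/scenecrop.png")
# box/tray masks by white
for n,c,rois in(("top",t,{"box":(385,125,505,275),"tray":(150,130,260,285)}),("scene",s,{"box":(115,210,315,360),"tray":(305,120,470,210)})):
    hsv=cv2.cvtColor(c["color"],cv2.COLOR_RGB2HSV); 
    for k,(x0,y0,x1,y1) in rois.items():
        m=(hsv[y0:y1,x0:x1,2]>60).astype(np.uint8)
        cs,_=cv2.findContours(m,cv2.RETR_EXTERNAL,cv2.CHAIN_APPROX_NONE)
        cc=max(cs,key=cv2.contourArea); ap=cv2.approxPolyDP(cc,4,True).reshape(-1,2)+[x0,y0]
        print(n,k,ap.tolist()); print(bydepth(c,ap).round(0).tolist())
E
```

```text
top box [[466, 134], [400, 143], [395, 153], [406, 217], [400, 215], [398, 199], [392, 200], [385, 232], [404, 241], [408, 225], [415, 264], [490, 254]]
[[687.0, -349.0, 3.0], [662.0, -191.0, 0.0], [636.0, -178.0, 5.0], [488.0, -201.0, 1.0], [492.0, -188.0, 1.0], [529.0, -184.0, 2.0], [526.0, -170.0, 3.0], [454.0, -153.0, 0.0], [434.0, -196.0, 1.0], [470.0, -205.0, 3.0], [383.0, -219.0, 2.0], [406.0, -392.0, 2.0]]
top tray [[173, 131], [174, 137], [185, 139], [171, 140], [168, 155], [163, 144], [166, 150], [158, 153], [161, 158], [153, 161], [158, 164], [150, 173], [153, 266], [158, 250], [157, 270], [169, 272], [162, 273], [168, 283], [259, 284], [258, 147], [253, 152], [250, 142], [231, 142], [248, 139], [235, 130]]
[[687.0, 347.0, 1.0], [671.0, 342.0, 4.0], [668.0, 317.0, 0.0], [665.0, 351.0, 0.0], [628.0, 354.0, 1.0], [655.0, 369.0, 2.0], [640.0, 360.0, 1.0], [632.0, 379.0, 3.0], [620.0, 370.0, 3.0], [613.0, 390.0, 2.0], [606.0, 377.0, 2.0], [584.0, 394.0, 2.0], [369.0, 369.0, 2.0], [405.0, 361.0, 1.0], [360.0, 360.0, 0.0], [356.0, 332.0, -0.0], [354.0, 347.0, 1.0], [332.0, 332.0, 2.0], [335.0, 126.0, 2.0], [648.0, 140.0, 3.0], [636.0, 152.0, 2.0], [656.0, 157.0, 16.0], [655.0, 201.0, 16.0], [667.0, 165.0, 3.0], [690.0, 198.0, 0.0]]
scene box [[121, 266], [135, 298], [233, 359], [264, 359], [310, 302], [308, 270], [190, 216]]
[[323.0, -342.0, 1.0], [410.0, -365.0, 1.0], [625.0, -332.0, 1.0], [657.0, -301.0, -3.0], [640.0, -180.0, 0.0], [589.0, -128.0, 0.0], [296.0, -172.0, -1.0]]
scene tray [[314, 159], [418, 209], [465, 168], [365, 127], [317, 152]]
[[348.0, 163.0, 1.0], [649.0, 153.0, -1.0], [654.0, 366.0, -0.0], [346.0, 382.0, 2.0], [330.0, 194.0, 0.0]]
```

View pics/topcrop.png

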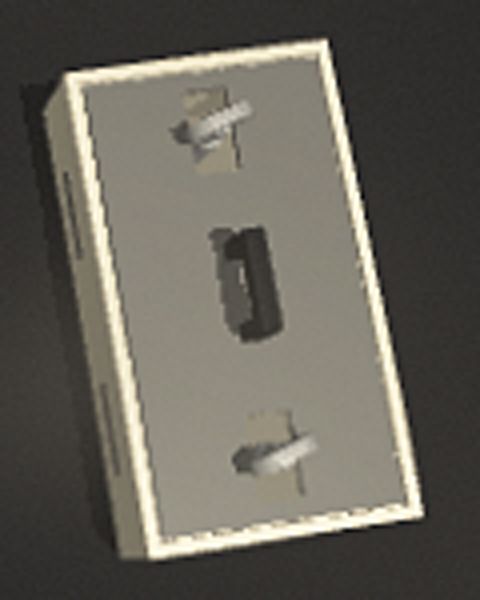

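View pics/scenecrop.png

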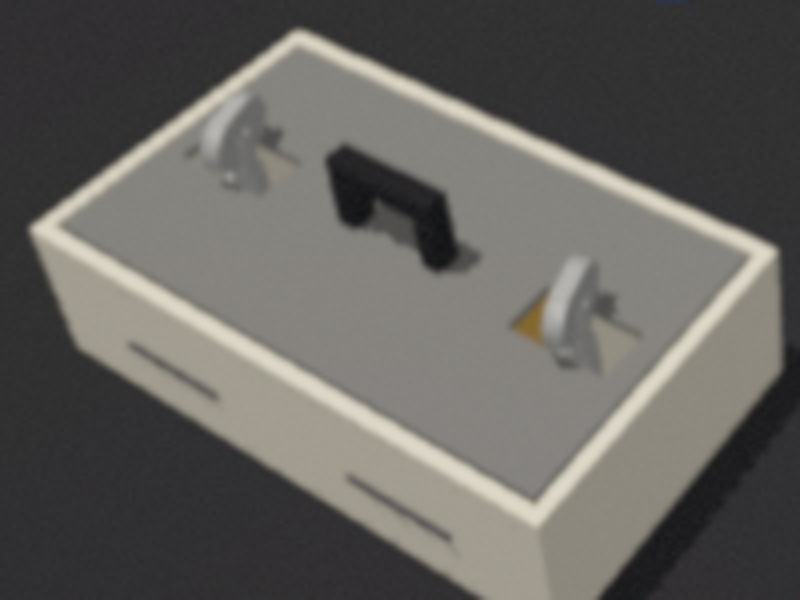

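```bash
python3 - <<'E'
from h import *
t=dict(np.load("top0.npz")); s=dict(np.load("scene0.npz"))
f=lambda a,o:(np.array(a)+.5)/4-.5+np.array(o)
T=f([(67,72),(328,40),(424,515),(150,558)],(385,125)); S=f([(778,250),(540,525),(35,230),(300,30)],(115,210))
X=tri(t,T,s,S); print("rim tri",X.round(1).tolist()); P=onplane(t,T,70); print(P.round(1).tolist()); PS=onplane(s,S,70);print(PS.round(1).tolist())
for Q in (X[:,:3],P,PS):
    c=Q.mean(0); ax=((Q[0]+Q[1])-(Q[2]+Q[3]))/2; ay=((Q[0]+Q[3])-(Q[1]+Q[2]))/2
    print(c.round(1),np.hypot(*ax[:2]),np.degrees(np.arctan2(ax[1],ax[0])),np.hypot(*ay[:2]),np.degrees(np.arctan2(-ay[0],ay[1])))
# handle top: bar corners top/scene
m=lambda c,x0,y0,x1,y1:cv2.findContours(((c["color"][y0:y1,x0:x1].max(2)<42)).astype(np.uint8),cv2.RETR_EXTERNAL,cv2.CHAIN_APPROX_NONE)[0]
# handle ends bar top: scene crop corners top face: (330,158)(345,145)(445,190)(430,205); top crop: (243,230),(265,227),(284,332)?,(245,340)
print("wing/handle depth pts", bydepth(s,f([(388,172),(240,105),(578,265)],(115,210))).round(1).tolist())
zm=bydepth(t,np.array([[u,v] for v in range(140,255) for u in range(405,480)])) 
c0=X[:,:3].mean(0)
sel=(zm[:,2]>82)&(zm[:,2]<120)
z=zm[sel]; print(len(z))
np.save("hi.npy",z)
lab=np.zeros(len(z),int)
ax=(X[0]+X[1]-X[2]-X[3])[:2]; e=ax/np.linalg.norm(ax); n=np.array([-e[1],e[0]])
uu=(z[:,:2]-c0[:2])@e; vv=(z[:,:2]-c0[:2])@n
for lo,hi in((-115,-60),(-40,40),(60,115)):
    k=(uu>lo)&(uu<hi); print(k.sum(),uu[k].mean().round(1),vv[k].mean().round(1),uu[k].min(),uu[k].max(),vv[k].min(),vv[k].max(),z[k,2].max(), np.percentile(z[k,2],90))
    q=k&(z[:,2]>90); d=np.c_[uu[q],vv[q]]; w,V=np.linalg.eigh(np.cov(d.T)); a=V[:,1]; print(" axis ang rel cover",np.degrees(np.arctan2(a[1],a[0])),np.sqrt(w),d.mean(0))
E
```

```text
rim tri [[640.5, -180.4, 71.4, 0.8], [662.1, -323.9, 71.1, 2.5], [405.5, -363.3, 69.9, 2.6], [382.6, -218.7, 70.3, 0.8]]
[[640.7, -181.0, 70.0], [661.8, -325.2, 70.0], [404.9, -364.4, 70.0], [382.4, -219.1, 70.0]]
[[639.9, -179.1, 70.0], [662.3, -322.5, 70.0], [406.8, -362.4, 70.0], [382.7, -218.3, 70.0]]
[ 522.7 -271.6   70.6] 260.1514377145099 8.594262780649352 145.70576072562412 8.781499908860763
[ 522.4 -272.4   70. ] 260.4523530420128 8.540054731907441 146.40016016536143 8.552072071600128
[ 522.9 -270.6   70. ] 259.37230878836124 8.769594518693511 145.63510207269866 9.203403688427148
wing/handle depth pts [[524.2, -270.5, 107.2], [436.2, -279.7, 96.9], [607.7, -251.1, 98.2]]
406
92 -88.6 3.3 -96.77223077907085 -80.26573168111297 -14.989475137195026 18.098192195185003 101.04484038217754 99.84810755118616
 axis ang rel cover 108.40903049839174 [2.65242058 9.62518168] [-88.75405357   2.84917036]
222 -2.2 2.3 -28.287657241670278 25.684030535101137 -6.251475448381197 7.684206726476312 110.28967045842182 108.54655230014939
 axis ang rel cover -179.50030197814948 [ 3.8505622  16.29954319] [-2.03207723  2.1009561 ]
92 86.1 3.0 78.62081493012883 94.43973732013299 -17.359249983331118 19.62357784032634 101.63388089888201 99.17040071393481
 axis ang rel cover 106.34426057400671 [ 2.5344207 10.4881642] [86.6305719   2.56629086]
```

```bash
python3 - <<'E'
from h import *
t=dict(np.load("top0.npz")); s=dict(np.load("scene0.npz"))
def quad(c,x0,y0,x1,y1,th):
    g=c["color"][y0:y1,x0:x1].min(2); m=(g>th).astype(np.uint8); m=cv2.morphologyEx(m,cv2.MORPH_OPEN,np.ones((3,3),np.uint8))
    cs=cv2.findContours(m,cv2.RETR_EXTERNAL,cv2.CHAIN_APPROX_NONE)[0]; cc=max(cs,key=cv2.contourArea)
    h=cv2.convexHull(cc); 
    for e in np.arange(2,15,.5):
        ap=cv2.approxPolyDP(h,e,True).reshape(-1,2)
        if len(ap)<=4: break
    return ap+[x0,y0],cc
for n,c,r in(("t",t,(150,130,265,285)),("s",s,(305,120,475,212))):
    q,cc=quad(c,*r,100); P=onplane(c,q,16); print(n,q.tolist(),P.round(1).tolist(),P.mean(0).round(1))
    for i in range(4):
        d=P[(i+1)%4]-P[i]; print("  ",np.hypot(*d[:2]).round(1),np.degrees(np.arctan2(d[1],d[0])).round(1))
    print(" depth mid",bydepth(c,[q.mean(0)]).round(1).tolist())
e=np.array([np.cos(np.radians(8.65)),np.sin(np.radians(8.65))]);n_=np.array([-e[1],e[0]])
for nm,c,roi in(("t",t,(405,140,480,255)),("s",s,(140,215,300,310))):
    uv=np.array([[u,v] for v in range(roi[1],roi[3]) for u in range(roi[0],roi[2])]); z=bydepth(c,uv)
    r=z[:,:2]-[522.7,-271.5]; uu=r@e; vv=r@n_
    for lo,hi in((-115,-60),(-40,40),(60,115)):
        k=(uu>lo)&(uu<hi)&(abs(vv)<30)&(z[:,2]>(88 if lo!=-40 else 100))&(z[:,2]<112)
        d=np.c_[uu[k],vv[k]].astype(np.float32); w,V=np.linalg.eigh(np.cov(d.T)); a=V[:,1]
        print(nm,lo,k.sum(),d.mean(0).round(1),d.min(0).round(1),d.max(0).round(1),"ang",(np.degrees(np.arctan2(a[1],a[0]))%180).round(1),"zmax",np.percentile(z[k,2],[50,95]).round(1))
E
```

```text
t [[251, 143], [243, 274], [159, 271], [171, 141]] [[653.2, 154.5, 16.0], [356.5, 159.3, 16.0], [358.5, 348.4, 16.0], [657.6, 343.8, 16.0]] [506.4 251.5  16. ]
   296.8 179.1
   189.0 89.4
   299.2 -0.9
   189.3 -91.3
 depth mid [[504.5, 254.0, 2.7]]
s [[316, 155], [365, 128], [464, 168], [418, 208]] [[355.9, 161.5, 16.0], [364.9, 354.7, 16.0], [661.4, 338.2, 16.0], [656.5, 135.9, 16.0]] [509.7 247.6  16. ]
   193.4 87.3
   296.9 -3.2
   202.3 -91.4
   301.6 175.1
 depth mid [[512.1, 258.0, 3.7]]
t -115 85 [-88.5   2.7] [-96.8 -15. ] [-80.3  17.4] ang 109.2 zmax [ 97.  100.4]
t -40 185 [-2.   1.5] [-28.3  -6.3] [25.7  7.6] ang 0.5 zmax [106.8 109. ]
t 60 82 [86.5  2.8] [ 78.6 -17.5] [94.4 19.5] ang 106.5 zmax [ 97.3 100.6]
s -115 136 [-85.9  -2.7] [-95.  -18.1] [-78.2  17.7] ang 103.5 zmax [94.5 98.5]
s -40 252 [ 1.8 -1.8] [-27.8  -6.7] [27.7  6. ] ang 179.8 zmax [106.  107.6]
s 60 145 [90.3 -3.5] [ 82.8 -18.2] [97.4 15.6] ang 102.6 zmax [95.  98.4]
```

```bash
cat >> h.py <<'E'
from scipy.spatial.transform import Rotation as Ro
def plan(*targets):
    "world targets (x,y,z,yaw), each relative to the previous; prints tool units"
    s=ctrl.sense(); p=np.array(s["ee_pos"]); R=Ro.from_euler("xyz",s["eef_rot"],degrees=True)
    print("t",round(s["time_s"],2),"pos",p.round(1),"rot",np.round(s["eef_rot"],1),"F",np.round(s["wrist_force"],1),"gap",round(s["finger_gap"]*85,1),"j",np.round(s["joints"],0))
    for x,y,z,w in targets:
        q=np.array([x,y,z],float); Rt=Ro.from_euler("xyz",[180,0,w],degrees=True)
        d=R.inv().apply(q-p)/200; r=(R.inv()*Rt).as_rotvec()/1.5
        print((x,y,z,w),"->",np.r_[d,r].round(3), "nrows",np.ceil(max(np.linalg.norm(q-p)/41.7,np.degrees(np.linalg.norm(r)*1.5)/7.16)))
        p,R=q,Rt
E
python3 - <<'E'
from h import *
plan((380,320,220,150),(440,80,215,135),(450,-140,200,114.7),(435.8,-284.7,150,114.7))
E
```

```text
t 0.1 pos [238.9 550.1 230.6] rot [-179.9   -0.   156.5] F [-0.2 -0.   0.1] gap 85.0 j [54.  6.  6. 90.  0. 78.]
(380, 320, 220, 150) -> [-1.106e+00 -7.740e-01  5.400e-02 -1.000e-03 -0.000e+00  7.600e-02] nrows 7.0
(440, 80, 215, 135) -> [-0.86  -0.889  0.025  0.    -0.     0.175] nrows 6.0
(450, -140, 200, 114.7) -> [-0.813 -0.742  0.075 -0.    -0.     0.236] nrows 6.0
(435.8, -284.7, 150, 114.7) -> [-0.628 -0.367  0.25   0.     0.     0.   ] nrows 4.0
```

{"fn": "play_rows", "kwargs": {"rows": "-0.12 -0.09 0.01 0 0 0.01; -0.25 -0.2 0.02 0 0 0.02; -0.4 -0.33 0.03 0 0 0.03; -0.55 -0.46 0.04 0 0 0.04; -0.7 -0.58 0.05 0 0 0.05; -0.85 -0.7 0.05 0 0 0.06; -0.98 -0.78 0.05 0 0 0.08; -0.98 -0.85 0.05 0 0 0.08; -0.98 -0.85 0.05 0 0 0.08; -0.98 -0.85 0.05 0 0 0.08", "fingers": -0.06, "squeeze": 40}}

```text
time_s: 0.93
ee_pos: [351.2, 316.0, 221.3]
eef_rot: [180.0, -0.0, 149.6]
wrist_force: [-0.6, 0.5, 0.5]
finger_gap: 0.47
```

```bash
python3 - <<'E'
from h import *
plan((430,110,215,135),(450,-100,200,114.7),(435.8,-284.7,150,114.7))
E
```

```text
t 0.93 pos [351.2 316.  221.3] rot [180.   -0.  149.6] F [-0.6  0.5  0.5] gap 40.0 j [ 26. -17. -17.  90.   0.  56.]
(430, 110, 215, 135) -> [-0.861 -0.689  0.031  0.    -0.     0.169] nrows 6.0
(450, -100, 200, 114.7) -> [-0.813 -0.672  0.075 -0.    -0.     0.236] nrows 6.0
(435.8, -284.7, 150, 114.7) -> [-0.809 -0.45   0.25   0.     0.     0.   ] nrows 5.0
```

{"fn": "play_rows", "kwargs": {"rows": "-0.1 -0.08 0 0 0 0.02; -0.22 -0.17 0 0 0 0.04; -0.37 -0.29 0.01 0 0 0.06; -0.52 -0.41 0.02 0 0 0.09; -0.67 -0.53 0.02 0 0 0.12; -0.8 -0.63 0.03 0 0 0.15; -0.92 -0.73 0.03 0 0 0.17; -0.98 -0.8 0.03 0 0 0.2; -0.98 -0.85 0.03 0 0 0.2; -0.98 -0.85 0.03 0 0 0.2"}}

```text
time_s: 1.77
ee_pos: [433.9, 70.2, 215.1]
eef_rot: [-180.0, -0.0, 132.5]
wrist_force: [-0.2, 0.5, -0.3]
finger_gap: 0.467
```

```bash
python3 - <<'E'
from h import *
plan((450,-80,200,114.7),(435.8,-284.7,140,114.7))
E
```

```text
t 1.77 pos [433.9  70.2 215.1] rot [-180.    -0.   132.5] F [-0.2  0.5 -0.3] gap 39.7 j [ -8. -23. -22.  90.   0.  40.]
(450, -80, 200, 114.7) -> [-0.608 -0.447  0.075 -0.    -0.     0.207] nrows 4.0
(435.8, -284.7, 140, 114.7) -> [-0.9   -0.492  0.3    0.     0.     0.   ] nrows 6.0
```

{"fn": "play_rows", "kwargs": {"rows": "-0.12 -0.09 0.01 0 0 0.03; -0.27 -0.2 0.03 0 0 0.06; -0.42 -0.31 0.05 0 0 0.1; -0.57 -0.42 0.07 0 0 0.13; -0.61 -0.45 0.08 0 0 0.17; -0.61 -0.45 0.08 0 0 0.207; -0.61 -0.45 0.08 0 0 0.207; -0.61 -0.45 0.08 0 0 0.207; -0.61 -0.45 0.08 0 0 0.207; -0.61 -0.45 0.08 0 0 0.207"}}

```text
time_s: 2.6
ee_pos: [450.5, -79.1, 199.5]
eef_rot: [180.0, 0.0, 114.9]
wrist_force: [0.0, -0.3, 0.5]
finger_gap: 0.464
```

```bash
python3 - <<'E'
from h import *
plan((435.8,-284.7,125,114.7),(435.8,-284.7,76,114.7))
E
```

```text
t 2.6 pos [450.5 -79.1 199.5] rot [180.    0.  114.9] F [ 0.  -0.3  0.5] gap 39.5 j [-26. -20. -21.  88.   0.  39.]
(435.8, -284.7, 125, 114.7) -> [-0.902 -0.499  0.372  0.     0.     0.002] nrows 6.0
(435.8, -284.7, 76, 114.7) -> [ 0.    -0.     0.245  0.     0.     0.   ] nrows 2.0
```

{"fn": "play_rows", "kwargs": {"rows": "-0.12 -0.07 0.03 0 0 0; -0.27 -0.15 0.09 0 0 0; -0.43 -0.24 0.15 0 0 0; -0.59 -0.33 0.22 0 0 0; -0.74 -0.41 0.28 0 0 0; -0.85 -0.47 0.34 0 0 0.002; -0.902 -0.499 0.372 0 0 0.002; -0.902 -0.499 0.372 0 0 0.002; -0.902 -0.499 0.372 0 0 0.002; -0.902 -0.499 0.372 0 0 0.002"}}

```text
time_s: 3.43
ee_pos: [435.4, -284.6, 125.6]
eef_rot: [180.0, 0.0, 114.6]
wrist_force: [-0.6, 1.1, 0.3]
finger_gap: 0.47
```

```bash
python3 - <<'E'
from h import *
plan((435.8,-284.7,76,114.7))
for n in ("scene","top"):
    c=vision.camera(n); np.savez(f"{n}1.npz",**c)
    (cropsave(c,100,150,300,300,4,"pics/s1.png") if n=="scene" else cropsave(c,385,130,535,280,4,"pics/t1.png"))
E
```

```text
t 3.43 pos [ 435.4 -284.6  125.6] rot [180.    0.  114.6] F [-0.6  1.1  0.3] gap 39.9 j [-48.  -8. -19.  79.   0.  18.]
(435.8, -284.7, 76, 114.7) -> [-0.001  0.002  0.248  0.     0.    -0.001] nrows 2.0
```

View pics/s1.png

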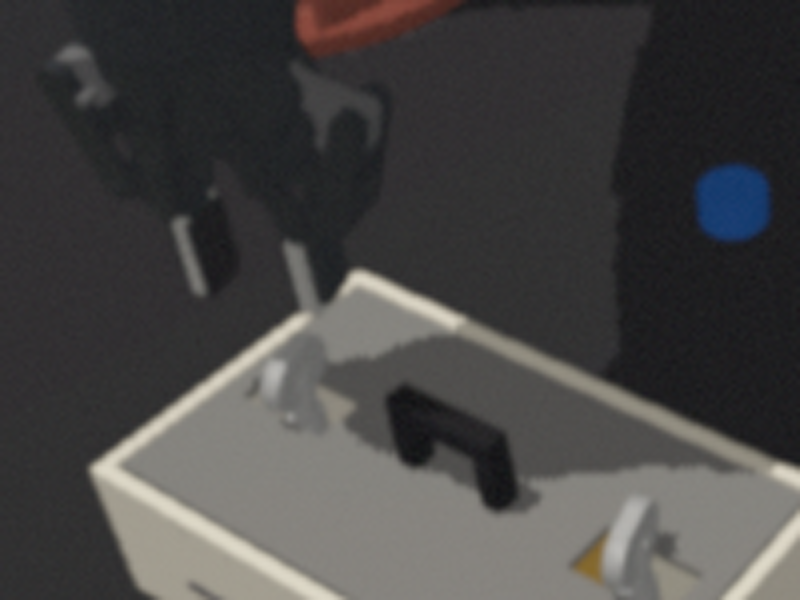

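View pics/t1.png

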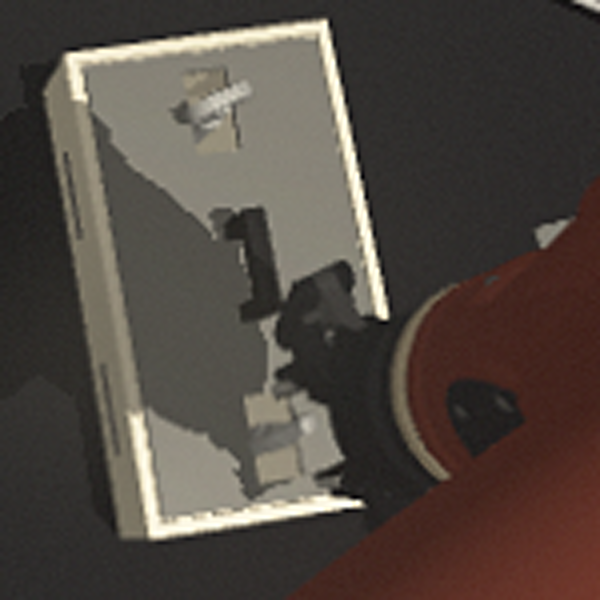

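The fingers straddle the near wing: tips at scene crop (200,293) and (312,310), wing at (290,380). I'll lower and close.

{"fn": "play_rows", "kwargs": {"rows": "0 0 0.05 0 0 0; 0 0 0.1 0 0 0; 0 0 0.15 0 0 0; 0 0 0.19 0 0 0; 0 0 0.22 0 0 0; 0 0 0.235 0 0 0; 0 0 0.245 0 0 0; 0 0 0.245 0 0 0; 0 0 0.245 0 0 0; 0 0 0.245 0 0 0"}}

```text
time_s: 4.37
ee_pos: [435.1, -286.0, 76.4]
eef_rot: [180.0, 0.0, 114.5]
wrist_force: [0.3, -0.6, -0.0]
finger_gap: 0.47
```

{"fn": "play_rows", "kwargs": {"rows": "0 0 0 0 0 0; 0 0 0 0 0 0; 0 0 0 0 0 0; 0 0 0 0 0 0; 0 0 0 0 0 0; 0 0 0 0 0 0; 0 0 0 0 0 0; 0 0 0 0 0 0; 0 0 0 0 0 0; 0 0 0 0 0 0", "fingers": -1, "squeeze": 40}}

```text
time_s: 5.2
ee_pos: [435.9, -285.5, 76.4]
eef_rot: [179.9, 0.0, 114.5]
wrist_force: [3.4, 3.1, 1.9]
finger_gap: 0.134
```

```bash
python3 - <<'E'
from h import *
plan((435.8,-284.7,76,188.65))
print(ctrl.sense()["torque"])
c=vision.camera("scene"); cropsave(c,100,150,300,300,4,"pics/s2.png")
E
```

```text
t 5.2 pos [ 435.9 -285.5   76.4] rot [179.9   0.  114.5] F [3.4 3.1 1.9] gap 11.4 j [-48.  -6. -23.  73.   0.  18.]
(435.8, -284.7, 76, 188.65) -> [ 0.004  0.001  0.002  0.001  0.001 -0.862] nrows 11.0
[ 0.49260833 -0.95382834  0.02156848]
```

View pics/s2.png

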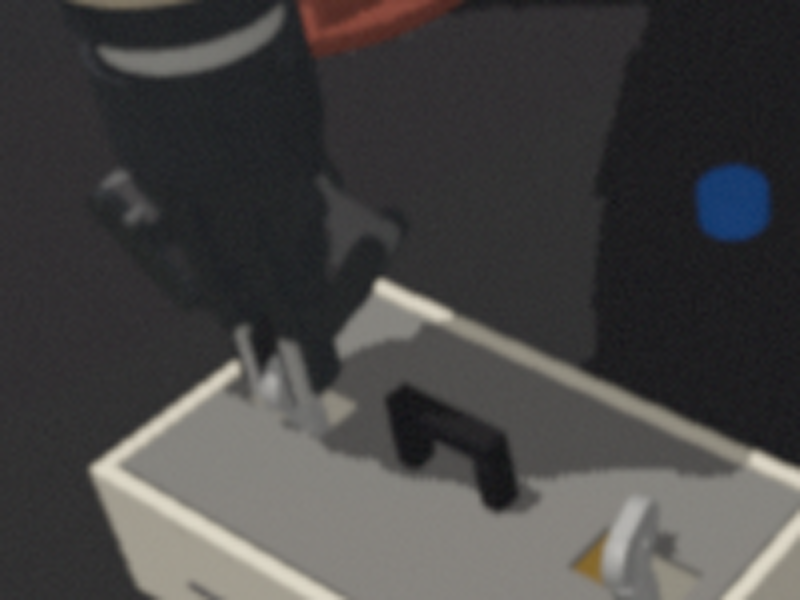

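{"fn": "play_rows", "kwargs": {"rows": "0 0 0 0 0 -0.03; 0 0 0 0 0 -0.07; 0 0 0 0 0 -0.12; 0 0 0 0 0 -0.17; 0 0 0 0 0 -0.22; 0 0 0 0 0 -0.27; 0 0 0 0 0 -0.32; 0 0 0 0 0 -0.37; 0 0 0 0 0 -0.4; 0 0 0 0 0 -0.42"}}

```text
time_s: 6.08
ee_pos: [436.2, -285.3, 76.5]
eef_rot: [179.9, 0.1, 150.8]
wrist_force: [6.4, 4.0, 1.5]
finger_gap: 0.132
```

```bash
python3 - <<'E'
from h import *
plan((435.8,-284.7,76,188.65))
print(ctrl.sense()["torque"])
c=vision.camera("scene"); cropsave(c,100,150,300,300,4,"pics/s3.png")
E
```

```text
t 6.08 pos [ 436.2 -285.3   76.5] rot [1.799e+02 1.000e-01 1.508e+02] F [6.4 4.  1.5] gap 11.2 j [-48.  -6. -23.  73.   0. -18.]
(435.8, -284.7, 76, 188.65) -> [ 0.003  0.001  0.002  0.001  0.002 -0.441] nrows 6.0
[ 0.82947407 -1.37814745 -0.03121309]
```

View pics/s3.png

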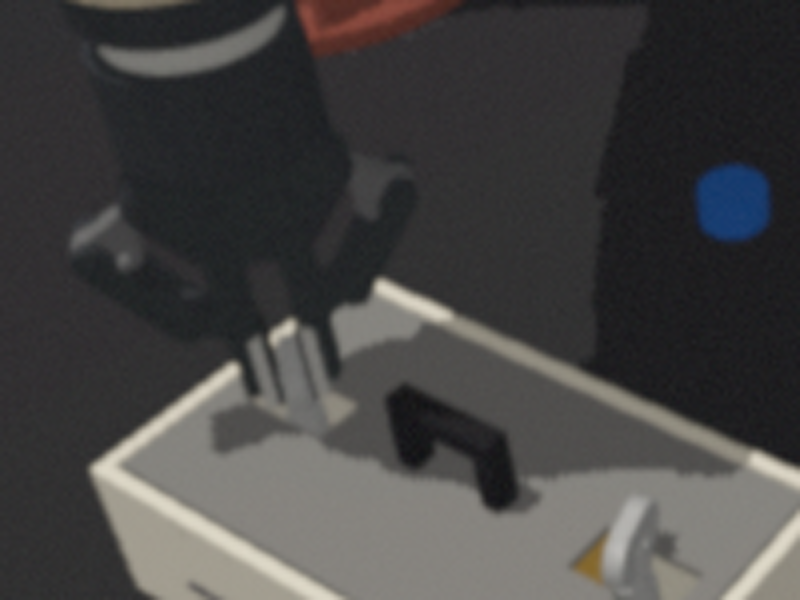

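{"fn": "play_rows", "kwargs": {"rows": "0 0 0 0 0 -0.03; 0 0 0 0 0 -0.07; 0 0 0 0 0 -0.12; 0 0 0 0 0 -0.17; 0 0 0 0 0 -0.22; 0 0 0 0 0 -0.28; 0 0 0 0 0 -0.34; 0 0 0 0 0 -0.39; 0 0 0 0 0 -0.43; 0 0 0 0 0 -0.45"}}

```text
time_s: 6.97
ee_pos: [436.3, -284.8, 76.4]
eef_rot: [179.9, 0.2, -170.5]
wrist_force: [5.8, 5.6, 2.1]
finger_gap: 0.137
```

```bash
python3 - <<'E'
from h import *
plan((435.8,-284.7,76,191))
print(ctrl.sense()["torque"])
E
```

```text
t 6.97 pos [ 436.3 -284.8   76.4] rot [ 179.9    0.2 -170.5] F [5.8 5.6 2.1] gap 11.7 j [-48.  -6. -23.  73.   0. -57.]
(435.8, -284.7, 76, 191) -> [ 0.003  0.001  0.002  0.001  0.002 -0.017] nrows 1.0
[ 1.35335165 -1.46897486 -0.17008779]
```

{"fn": "play_rows", "kwargs": {"rows": "0 0 0 0 0 -0.01; 0 0 0 0 0 -0.02; 0 0 0 0 0 -0.03; 0 0 0 0 0 -0.035; 0 0 0 0 0 -0.035; 0 0 0 0 0 -0.035; 0 0 0 0 0 -0.035; 0 0 0 0 0 -0.035; 0 0 0 0 0 -0.035; 0 0 0 0 0 -0.035"}}

```text
time_s: 7.8
ee_pos: [435.3, -285.0, 76.4]
eef_rot: [179.9, 0.1, -167.7]
wrist_force: [0.9, 4.1, 4.4]
finger_gap: 0.133
```

```bash
python3 - <<'E'
from h import *
plan((436.3,-284.7,76,188.65))
print(ctrl.sense()["torque"])
E
```

```text
t 7.8 pos [ 435.3 -285.    76.4] rot [ 1.799e+02  1.000e-01 -1.677e+02] F [0.9 4.1 4.4] gap 11.3 j [-48.  -6. -23.  73.   0. -60.]
(436.3, -284.7, 76, 188.65) -> [-0.005  0.     0.002  0.001  0.001  0.043] nrows 1.0
[ 1.07072219 -0.12059225  0.03165668]
```

{"fn": "play_rows", "kwargs": {"rows": "0 0 0 0 0 -0.01; 0 0 0 0 0 -0.02; 0 0 0 0 0 -0.03; 0 0 0 0 0 -0.04; 0 0 0 0 0 -0.05; 0 0 0 0 0 -0.05; 0 0 0 0 0 -0.05; 0 0 0 0 0 -0.05; 0 0 0 0 0 -0.05; 0 0 0 0 0 -0.05"}}

```text
time_s: 8.63
ee_pos: [435.3, -285.0, 76.4]
eef_rot: [179.9, 0.1, -163.4]
wrist_force: [1.1, 4.3, 4.9]
finger_gap: 0.14
```

```bash
python3 - <<'E'
from h import *
plan((436.3,-284.7,76,188.65))
print(ctrl.sense()["torque"])
c=vision.camera("scene"); cropsave(c,100,150,300,300,4,"pics/s4.png")
E
```

```text
t 8.63 pos [ 435.3 -285.    76.4] rot [ 1.799e+02  1.000e-01 -1.634e+02] F [1.1 4.3 4.9] gap 11.9 j [-48.  -6. -23.  73.   0. -64.]
(436.3, -284.7, 76, 188.65) -> [-0.005  0.     0.002  0.001  0.001  0.093] nrows 2.0
[ 1.08745791 -0.13796645  0.03333604]
```

View pics/s4.png

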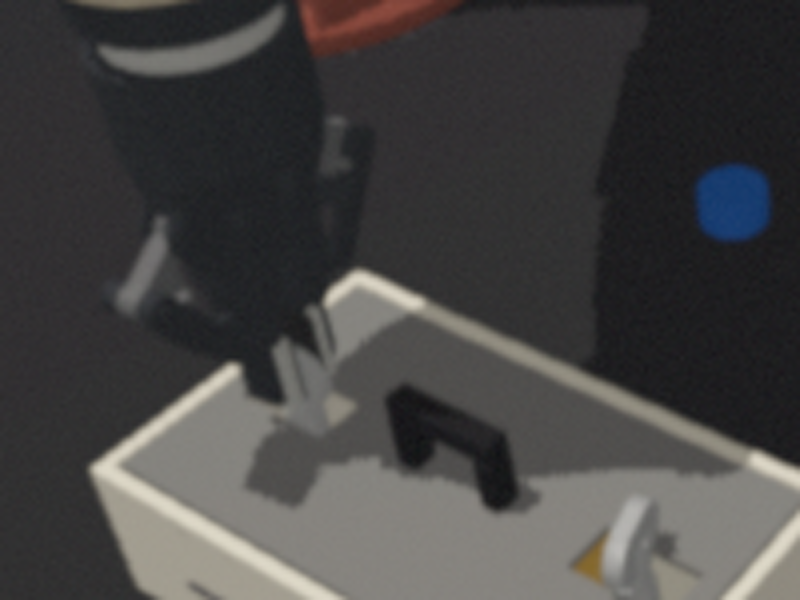

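{"fn": "play_rows", "kwargs": {"rows": "0 0 0 0 0 0; 0 0 0 0 0 0; 0 0 0 0 0 0; 0 0 0 0 0 0; 0 0 -0.04 0 0 0; 0 0 -0.1 0 0 0; 0 0 -0.18 0 0 0; 0 0 -0.28 0 0 0; 0 0 -0.36 0 0 0; 0 0 -0.4 0 0 0", "fingers": -0.06}}

```text
time_s: 9.52
ee_pos: [435.7, -286.7, 159.5]
eef_rot: [-179.8, 0.1, -163.4]
wrist_force: [-0.2, 0.3, 0.7]
finger_gap: 0.471
```

```bash
python3 - <<'E'
from h import *
plan((436.3,-284.7,76,188.65))
c=vision.camera("scene"); cropsave(c,100,150,300,300,4,"pics/s5.png");np.savez("scene5.npz",**c)
c=vision.camera("top"); cropsave(c,385,130,535,280,4,"pics/t5.png")
E
```

```text
t 9.52 pos [ 435.7 -286.7  159.5] rot [-1.798e+02  1.000e-01 -1.634e+02] F [-0.2  0.3  0.7] gap 40.0 j [-48.  -8. -16.  82.   0. -64.]
(436.3, -284.7, 76, 188.65) -> [-0.005  0.01   0.417 -0.002  0.001  0.092] nrows 3.0
```

View pics/s5.png

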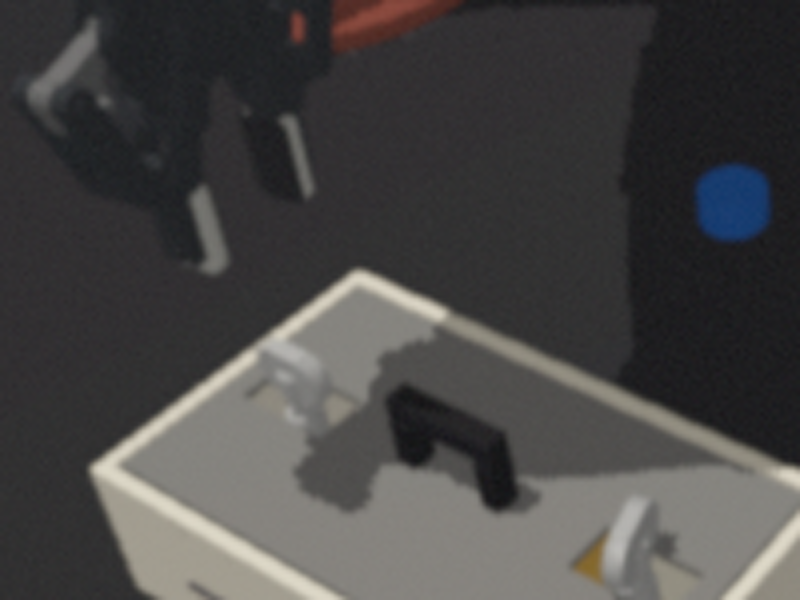

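View pics/t5.png

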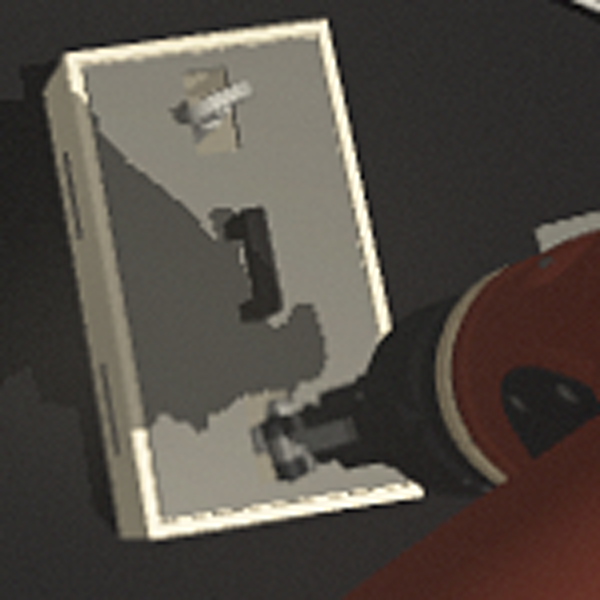

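```bash
cat >> h.py <<'E'
def wing(c,roi,side,C=(522.7,-271.5),yaw=8.65,zlo=85,zhi=105):
    e=np.array([np.cos(np.radians(yaw)),np.sin(np.radians(yaw))]);n_=np.array([-e[1],e[0]])
    uv=np.array([[u,v] for v in range(roi[1],roi[3]) for u in range(roi[0],roi[2])]); z=bydepth(c,uv)
    r=z[:,:2]-np.array(C); uu=r@e; vv=r@n_
    k=(abs(uu-88*side)<30)&(abs(vv)<30)&(z[:,2]>zlo)&(z[:,2]<zhi)
    d=np.c_[uu[k],vv[k]]
    if k.sum()<10: print("few",k.sum()); return
    w,V=np.linalg.eigh(np.cov(d.T)); a=V[:,1]
    print(side,k.sum(),d.mean(0).round(1),d.min(0).round(1),d.max(0).round(1),"sd",np.sqrt(w).round(1),"ang",((np.degrees(np.arctan2(a[1],a[0]))+90)%180-90).round(1))
E
python3 - <<'E'
from h import *
c=dict(np.load("scene5.npz")); 
for zl in (80,88,92): wing(c,(140,215,300,310),-1,zlo=zl); wing(c,(140,215,300,310),1,zlo=zl)
plan((609.7,-258.3,140,113))
E
```

```text
-1 190 [-84.4  -2.4] [-105.5   -7.1] [-68.4   4.5] sd [ 2.7 10.5] ang 2.9
1 210 [91.  -3.5] [ 83.  -18.3] [96.8 17.3] sd [2.6 9.8] ang -78.5
-1 132 [-84.6  -1.7] [-104.5   -6.6] [-68.5   4.5] sd [ 2.6 10. ] ang 2.2
1 144 [90.3 -3.6] [ 83.  -17.6] [96.3 17.3] sd [2.5 9.2] ang -77.2
-1 92 [-85.3  -1.2] [-102.6   -5.7] [-71.    4.5] sd [2.6 9.3] ang 0.0
1 103 [89.7 -2.7] [ 83.  -15.5] [96.  13.4] sd [2.5 8.2] ang -75.6
t 9.62 pos [ 435.7 -286.7  158.2] rot [-1.798e+02  1.000e-01 -1.634e+02] F [-0.   0.2  0.5] gap 39.8 j [-48.  -8. -16.  82.   0. -64.]
(609.7, -258.3, 140, 113) -> [-0.874 -0.112  0.093 -0.001  0.002  0.972] nrows 12.0
```

{"fn": "play_rows", "kwargs": {"rows": "-0.05 -0.01 0 0 0 0.06; -0.12 -0.02 0 0 0 0.14; -0.22 -0.03 0 0 0 0.22; -0.34 -0.04 0 0 0 0.3; -0.46 -0.05 0 0 0 0.38; -0.58 -0.07 0.02 0 0 0.46; -0.7 -0.09 0.04 0 0 0.54; -0.8 -0.1 0.06 0 0 0.62; -0.86 -0.11 0.08 0 0 0.7; -0.87 -0.11 0.09 0 0 0.78"}}

```text
time_s: 10.45
ee_pos: [608.9, -256.2, 135.5]
eef_rot: [-180.0, -0.1, 129.3]
wrist_force: [0.8, -0.7, -0.2]
finger_gap: 0.468
```

```bash
python3 - <<'E'
from h import *
plan((609.7,-258.3,125,113))
E
```

```text
t 10.45 pos [ 608.9 -256.2  135.5] rot [-1.800e+02 -1.000e-01  1.293e+02] F [ 0.8 -0.7 -0.2] gap 39.8 j [-34.  17.   8.  81.   0.  17.]
(609.7, -258.3, 125, 113) -> [-0.011 -0.004  0.053 -0.    -0.001  0.189] nrows 3.0
```

{"fn": "play_rows", "kwargs": {"rows": "-0.003 0 0 0 0 0.06; -0.006 0 0.01 0 0 0.12; -0.01 -0.003 0.02 0 0 0.17; -0.011 -0.004 0.03 0 0 0.19; -0.011 -0.004 0.04 0 0 0.19; -0.011 -0.004 0.05 0 0 0.19; -0.011 -0.004 0.053 0 0 0.19; -0.011 -0.004 0.053 0 0 0.19; -0.011 -0.004 0.053 0 0 0.19; -0.011 -0.004 0.053 0 0 0.19"}}

```text
time_s: 11.28
ee_pos: [608.7, -259.4, 127.4]
eef_rot: [180.0, 0.0, 113.2]
wrist_force: [0.5, 1.1, 0.4]
finger_gap: 0.467
```

```bash
python3 - <<'E'
from h import *
plan((609.7,-258.3,76,113))
c=vision.camera("scene"); cropsave(c,140,170,340,320,4,"pics/s6.png");np.savez("scene6.npz",**c)
wing(c,(140,215,300,310),-1,zlo=88)
c=vision.camera("top"); cropsave(c,385,100,535,250,4,"pics/t6.png")
wing(c,(405,140,480,255),-1,zlo=88)
E
```

```text
t 11.28 pos [ 608.7 -259.4  127.4] rot [180.    0.  113.2] F [0.5 1.1 0.4] gap 39.7 j [-34.  17.   7.  80.   0.  32.]
(609.7, -258.3, 76, 113) -> [0.003 0.007 0.257 0.    0.    0.003] nrows 2.0
-1 128 [-84.9  -1.7] [-104.1   -7. ] [-69.3   3.7] sd [2.7 9.7] ang 2.0
few 0
```

View pics/s6.png

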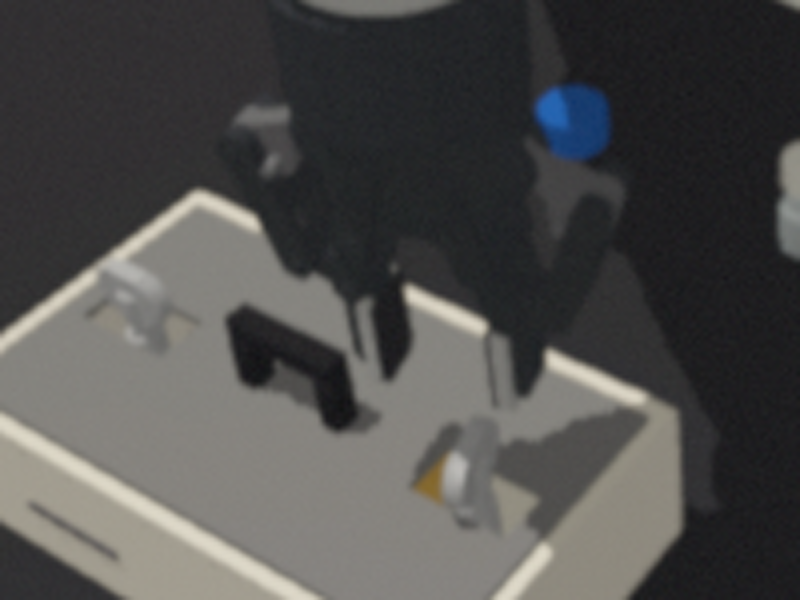

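View pics/t6.png

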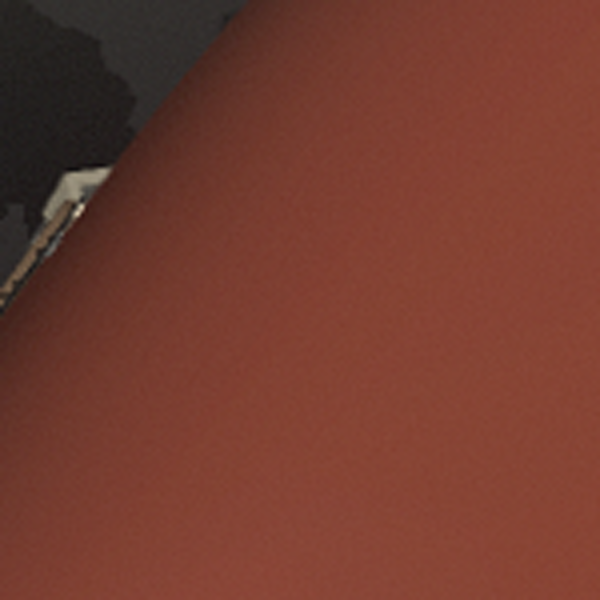

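The near wing lies in line with its slot. At the far wing, the fingers at scene crop (380,375) and (505,405) straddle the wing at (470,460). I'll lower and close.

{"fn": "play_rows", "kwargs": {"rows": "0.003 0.007 0.05 0 0 0; 0.003 0.007 0.1 0 0 0; 0.003 0.007 0.15 0 0 0; 0.003 0.007 0.19 0 0 0; 0.003 0.007 0.22 0 0 0; 0.003 0.007 0.24 0 0 0; 0.003 0.007 0.255 0 0 0; 0.003 0.007 0.255 0 0 0; 0.003 0.007 0.255 0 0 0; 0.003 0.007 0.255 0 0 0"}}

```text
time_s: 12.22
ee_pos: [610.0, -258.5, 76.9]
eef_rot: [180.0, 0.0, 113.2]
wrist_force: [-0.5, 0.3, 0.0]
finger_gap: 0.47
```

{"fn": "play_rows", "kwargs": {"rows": "0 0 0 0 0 0; 0 0 0 0 0 0; 0 0 0 0 0 0; 0 0 0 0 0 0; 0 0 0 0 0 0; 0 0 0 0 0 0; 0 0 0 0 0 0; 0 0 0 0 0 0; 0 0 0 0 0 0; 0 0 0 0 0 0", "fingers": -1}}

```text
time_s: 13.05
ee_pos: [610.0, -258.5, 76.8]
eef_rot: [180.0, 0.0, 113.2]
wrist_force: [-1.7, 0.5, 5.4]
finger_gap: 0.131
```

{"fn": "play_rows", "kwargs": {"rows": "0 0 0 0 0 -0.03; 0 0 0 0 0 -0.07; 0 0 0 0 0 -0.12; 0 0 0 0 0 -0.17; 0 0 0 0 0 -0.22; 0 0 0 0 0 -0.27; 0 0 0 0 0 -0.32; 0 0 0 0 0 -0.37; 0 0 0 0 0 -0.4; 0 0 0 0 0 -0.42"}}

```text
time_s: 13.88
ee_pos: [610.2, -258.2, 76.8]
eef_rot: [180.0, 0.1, 149.5]
wrist_force: [0.4, 0.6, 5.2]
finger_gap: 0.136
```

```bash
python3 - <<'E'
from h import *
plan((609.7,-258.3,76,194))
print(ctrl.sense()["torque"])
c=vision.camera("scene"); cropsave(c,140,170,340,320,4,"pics/s7.png")
E
```

```text
t 13.88 pos [ 610.2 -258.2   76.8] rot [1.800e+02 1.000e-01 1.495e+02] F [0.4 0.6 5.2] gap 11.5 j [-34.  18.   3.  75.   0.  -4.]
(609.7, -258.3, 76, 194) -> [ 0.002 -0.002  0.004  0.     0.001 -0.518] nrows 7.0
[ 0.33047786 -0.12956193 -0.05532469]
```

View pics/s7.png

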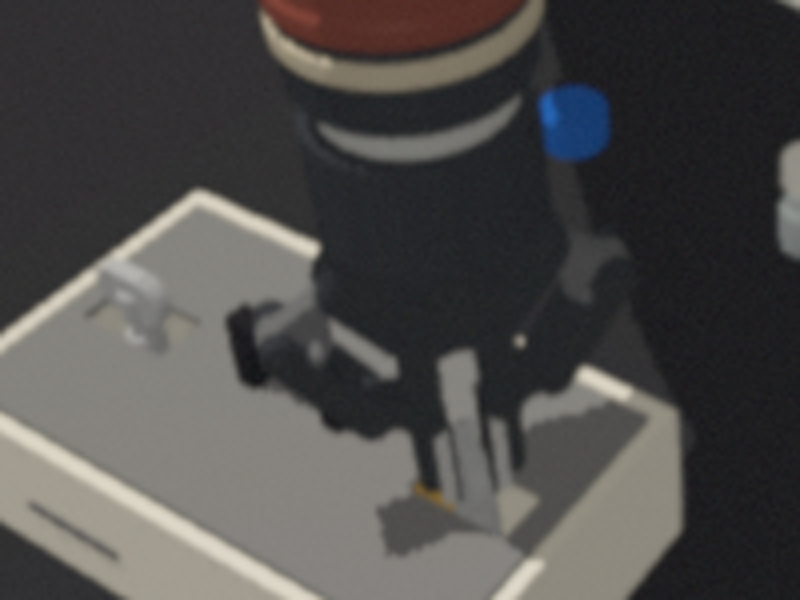

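{"fn": "play_rows", "kwargs": {"rows": "0 0 0 0 0 -0.03; 0 0 0 0 0 -0.07; 0 0 0 0 0 -0.12; 0 0 0 0 0 -0.18; 0 0 0 0 0 -0.24; 0 0 0 0 0 -0.3; 0 0 0 0 0 -0.36; 0 0 0 0 0 -0.42; 0 0 0 0 0 -0.47; 0 0 0 0 0 -0.5"}}

```text
time_s: 14.77
ee_pos: [611.2, -257.6, 76.9]
eef_rot: [180.0, 0.2, -167.5]
wrist_force: [4.2, 4.2, 3.1]
finger_gap: 0.131
```

{"fn": "play_rows", "kwargs": {"rows": "0 0 0 0 0 -0.01; 0 0 0 0 0 -0.02; 0 0 0 0 0 -0.03; 0 0 0 0 0 -0.035; 0 0 0 0 0 -0.035; 0 0 0 0 0 -0.035; 0 0 0 0 0 -0.035; 0 0 0 0 0 -0.035; 0 0 0 0 0 -0.035; 0 0 0 0 0 -0.035"}}

```text
time_s: 15.6
ee_pos: [611.2, -257.5, 76.8]
eef_rot: [180.0, 0.2, -164.7]
wrist_force: [5.4, 3.9, 2.6]
finger_gap: 0.135
```

```bash
python3 - <<'E'
from h import *
plan((609.7,-258.3,76,194))
print(ctrl.sense()["torque"])
E
```

```text
t 15.6 pos [ 611.2 -257.5   76.8] rot [ 180.     0.2 -164.7] F [5.4 3.9 2.6] gap 11.5 j [-34.  18.   3.  75.   0. -50.]
(609.7, -258.3, 76, 194) -> [ 0.008 -0.002  0.004  0.     0.002  0.015] nrows 1.0
[ 0.90447626 -1.18869776  0.01237941]
```

Open and rise, then check the wing.

{"fn": "play_rows", "kwargs": {"rows": "0 0 0 0 0 0; 0 0 0 0 0 0; 0 0 0 0 0 0; 0 0 0 0 0 0; 0 0 -0.04 0 0 0; 0 0 -0.1 0 0 0; 0 0 -0.18 0 0 0; 0 0 -0.28 0 0 0; 0 0 -0.36 0 0 0; 0 0 -0.4 0 0 0", "fingers": -0.06}}

```text
time_s: 16.43
ee_pos: [610.8, -259.1, 160.4]
eef_rot: [-179.8, 0.2, -164.7]
wrist_force: [-0.4, -0.1, -0.3]
finger_gap: 0.469
```

```bash
python3 - <<'E'
from h import *
plan((522.7,-271.5,130,188.65),(522.7,-271.5,82,188.65))
c=vision.camera("scene"); cropsave(c,140,170,340,320,4,"pics/s8.png");np.savez("scene8.npz",**c)
for zl in (80,88,92): wing(c,(140,215,300,310),-1,zlo=zl); wing(c,(140,215,300,310),1,zlo=zl)
E
```

```text
t 16.43 pos [ 610.8 -259.1  160.4] rot [-179.8    0.2 -164.7] F [-0.4 -0.1 -0.3] gap 39.9 j [-34.  17.  10.  83.   0. -50.]
(522.7, -271.5, 130, 188.65) -> [ 0.442  0.057  0.15  -0.002  0.002  0.077] nrows 3.0
(522.7, -271.5, 82, 188.65) -> [ 0.   -0.    0.24  0.    0.    0.  ] nrows 2.0
-1 192 [-84.6  -2.3] [-105.6   -7.4] [-69.2   4. ] sd [ 2.6 10.2] ang 4.0
1 258 [90.6 -1.7] [67.8 -6.7] [107.1   4.6] sd [ 2.5 10.4] ang 3.4
-1 131 [-84.9  -1.7] [-105.2   -7. ] [-69.4   4. ] sd [2.6 9.8] ang 3.1
1 174 [90.3 -1.1] [70.  -5.2] [106.5   4.6] sd [2.5 9.9] ang 3.5
-1 90 [-85.6  -1.1] [-103.4   -4.9] [-71.4   4. ] sd [2.5 9. ] ang 1.2
1 125 [90.7 -0.5] [73.9 -4.6] [106.2   4.6] sd [2.5 9. ] ang 2.5
```

View pics/s8.png

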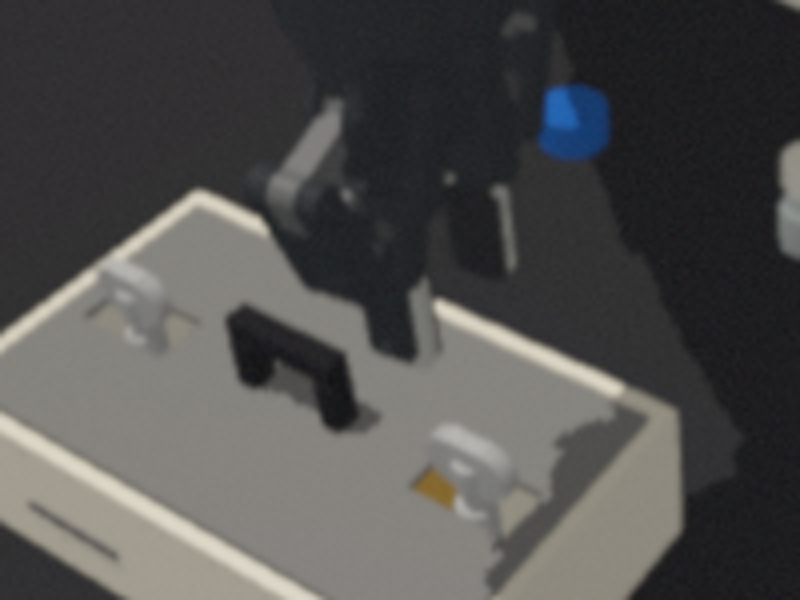

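Both wings are in line with their slots. Next is the handle.

{"fn": "play_rows", "kwargs": {"rows": "0.05 0.01 0 0 0 0.02; 0.13 0.02 0.01 0 0 0.05; 0.24 0.03 0.03 0 0 0.077; 0.35 0.045 0.06 0 0 0.077; 0.42 0.055 0.1 0 0 0.077; 0.442 0.057 0.13 0 0 0.077; 0.442 0.057 0.15 0 0 0.077; 0.442 0.057 0.15 0 0 0.077; 0.442 0.057 0.15 0 0 0.077; 0.442 0.057 0.15 0 0 0.077"}}

```text
time_s: 17.32
ee_pos: [522.3, -270.6, 126.6]
eef_rot: [-180.0, 0.0, -171.3]
wrist_force: [0.6, 0.5, -0.1]
finger_gap: 0.47
```

```bash
python3 - <<'E'
from h import *
plan((522.7,-271.5,81,188.65))
c=vision.camera("scene"); cropsave(c,140,170,340,320,4,"pics/s9.png")
E
```

```text
t 17.32 pos [ 522.3 -270.6  126.6] rot [-180.     0.  -171.3] F [ 0.6  0.5 -0.1] gap 40.0 j [-40.   4.  -7.  79.   0. -49.]
(522.7, -271.5, 81, 188.65) -> [-0.001 -0.005  0.228 -0.     0.     0.001] nrows 2.0
```

View pics/s9.png

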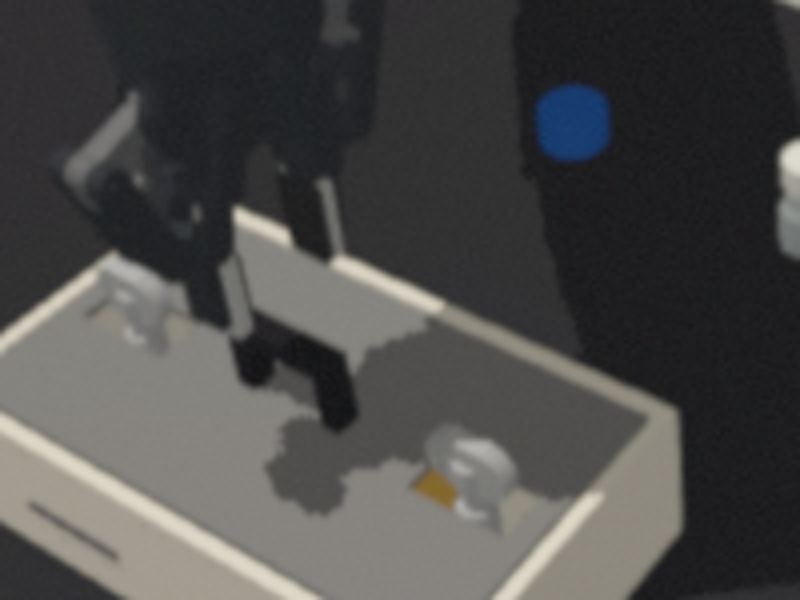

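{"fn": "play_rows", "kwargs": {"rows": "0 -0.005 0.04 0 0 0; 0 -0.005 0.09 0 0 0; 0 -0.005 0.14 0 0 0; 0 -0.005 0.18 0 0 0; 0 -0.005 0.21 0 0 0; 0 -0.005 0.225 0 0 0; 0 -0.005 0.228 0 0 0; 0 -0.005 0.228 0 0 0; 0 -0.005 0.228 0 0 0; 0 -0.005 0.228 0 0 0"}}

```text
time_s: 18.2
ee_pos: [521.9, -271.8, 81.3]
eef_rot: [-180.0, 0.0, -171.3]
wrist_force: [-0.2, -0.1, -0.5]
finger_gap: 0.468
```

{"fn": "play_rows", "kwargs": {"rows": "0 0 0 0 0 0; 0 0 0 0 0 0; 0 0 0 0 0 0; 0 0 0 0 0 0; 0 0 0 0 0 0; 0 0 0 0 0 0; 0 0 0 0 0 0; 0 0 0 0 0 0; 0 0 0 0 0 0; 0 0 0 0 0 0", "fingers": -1, "squeeze": 60}}

```text
time_s: 19.03
ee_pos: [521.8, -271.8, 81.1]
eef_rot: [-180.0, 0.0, -171.3]
wrist_force: [0.0, 1.0, 5.6]
finger_gap: 0.123
```

```bash
python3 - <<'E'
from h import *
plan((522.7,-271.5,81,188.65))
c=vision.camera("scene"); cropsave(c,140,170,340,320,4,"pics/s10.png")
E
```

```text
t 19.03 pos [ 521.8 -271.8   81.1] rot [-180.     0.  -171.3] F [0.  1.  5.6] gap 10.4 j [-40.   5. -11.  74.   0. -49.]
(522.7, -271.5, 81, 188.65) -> [-0.004  0.001  0.001 -0.     0.     0.   ] nrows 1.0
```

View pics/s10.png

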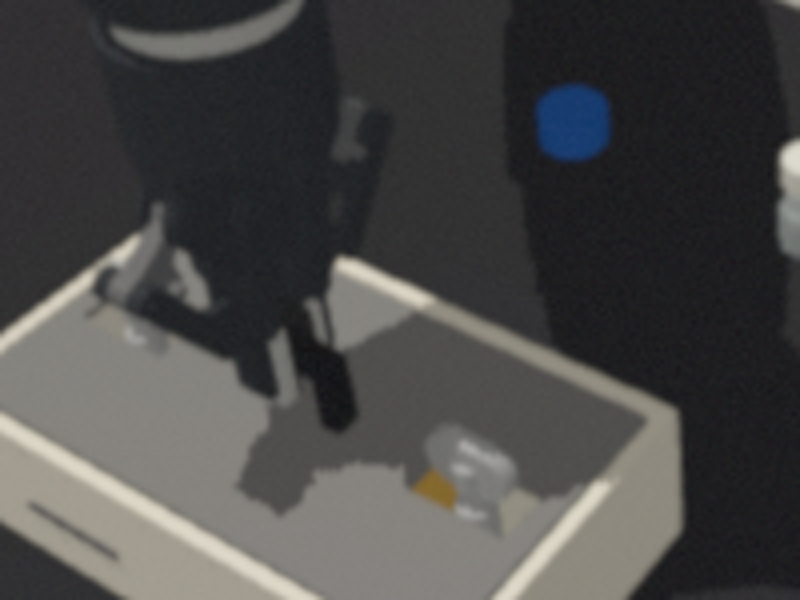

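{"fn": "play_rows", "kwargs": {"rows": "0 0 -0.005 0 0 0; 0 0 -0.012 0 0 0; 0 0 -0.02 0 0 0; 0 0 -0.03 0 0 0; 0 0 -0.04 0 0 0; 0 0 -0.05 0 0 0; 0 0 -0.06 0 0 0; 0 0 -0.07 0 0 0; 0 0 -0.075 0 0 0; 0 0 -0.075 0 0 0"}}

```text
time_s: 19.92
ee_pos: [521.8, -271.7, 96.1]
eef_rot: [-180.0, 0.0, -171.3]
wrist_force: [-0.5, 0.4, -2.7]
finger_gap: 0.127
```

```bash
python3 - <<'E'
from h import *
plan((521.8,-271.8,190,188.65))
print(ctrl.sense()["torque"])
c=vision.camera("scene"); cropsave(c,140,170,340,320,4,"pics/s11.png")
E
```

```text
t 19.92 pos [ 521.8 -271.7   96.1] rot [-180.     0.  -171.3] F [-0.5  0.4 -2.7] gap 10.8 j [-40.   5. -10.  75.   0. -49.]
(521.8, -271.8, 190, 188.65) -> [-0.   -0.   -0.47 -0.    0.    0.  ] nrows 3.0
[-0.0085953  -0.02106678 -0.00869219]
```

View pics/s11.png

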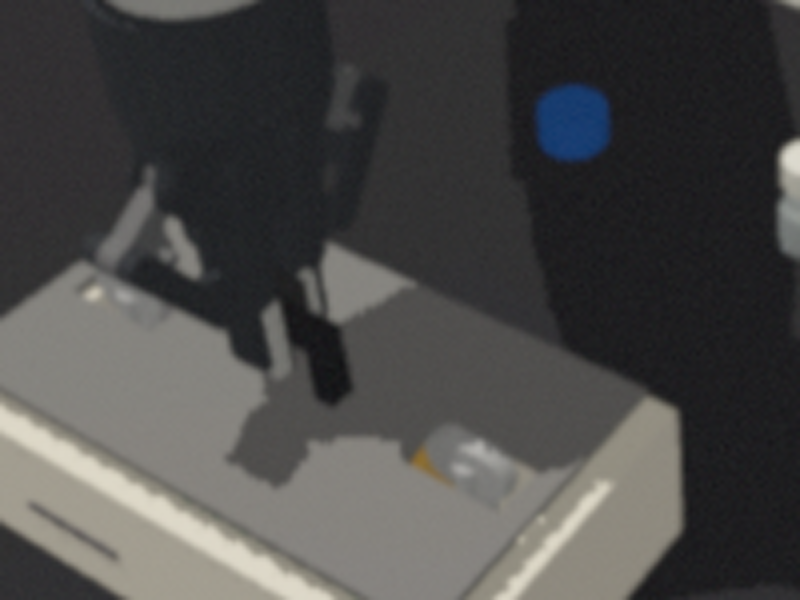

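Lifted freely (wrist force −2.7 N, the cover's weight). I'll keep going up past the wings.

{"fn": "play_rows", "kwargs": {"rows": "0 0 -0.02 0 0 0; 0 0 -0.06 0 0 0; 0 0 -0.12 0 0 0; 0 0 -0.19 0 0 0; 0 0 -0.26 0 0 0; 0 0 -0.33 0 0 0; 0 0 -0.4 0 0 0; 0 0 -0.45 0 0 0; 0 0 -0.49 0 0 0; 0 0 -0.5 0 0 0"}}

```text
time_s: 20.8
ee_pos: [522.2, -272.1, 197.8]
eef_rot: [-179.9, 0.1, -171.3]
wrist_force: [0.0, -0.7, -3.1]
finger_gap: 0.127
```

```bash
python3 - <<'E'
from h import *
plan((515,-80,196,184),(507.5,110,196,178.5),(507.5,250,196,178.5))
t=dict(np.load("top0.npz")); print(bydepth(t,[(320,177),(319,88),(320,105),(325,246)]).round(0).tolist())
c=vision.camera("scene"); cv2.imwrite("pics/s12.png",c["color"][:,:,::-1])
E
```

```text
t 20.8 pos [ 522.2 -272.1  197.8] rot [-1.799e+02  1.000e-01 -1.713e+02] F [ 0.  -0.7 -3.1] gap 10.8 j [-40.   4.  -0.  86.   0. -49.]
(515, -80, 196, 184) -> [-0.109  0.955  0.007 -0.001  0.001  0.054] nrows 5.0
(507.5, 110, 196, 178.5) -> [-0.029  0.95   0.    -0.    -0.     0.064] nrows 5.0
(507.5, 250, 196, 178.5) -> [0.018 0.7   0.    0.    0.    0.   ] nrows 4.0
[[566.0, -7.0, 57.0], [747.0, -3.0, 106.0], [729.0, -4.0, 60.0], [420.0, -19.0, 20.0]]
```

View pics/s12.png

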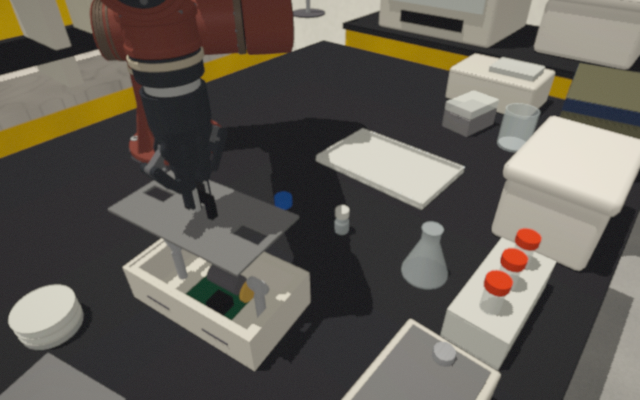

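The picture shows the cover level in the grip above the box around (205,215), clear of both screws, with the tray free. I'll carry it across.

{"fn": "play_rows", "kwargs": {"rows": "-0.003 0.03 0 0 0 0.002; -0.01 0.09 0 0 0 0.006; -0.02 0.18 0 0 0 0.012; -0.035 0.29 0 0 0 0.018; -0.047 0.41 0 0 0 0.024; -0.06 0.53 0 0 0 0.03; -0.073 0.65 0 0 0 0.036; -0.086 0.77 0 0 0 0.042; -0.1 0.88 0 0 0 0.048; -0.11 0.97 0 0 0 0.054"}}

```text
time_s: 21.68
ee_pos: [513.2, -73.7, 194.8]
eef_rot: [179.9, -0.1, -176.0]
wrist_force: [-0.3, 0.3, -3.0]
finger_gap: 0.125
```

{"fn": "play_rows", "kwargs": {"rows": "-0.003 0.1 0 0 0 0.006; -0.006 0.21 0 0 0 0.012; -0.009 0.33 0 0 0 0.018; -0.012 0.45 0 0 0 0.024; -0.015 0.57 0 0 0 0.03; -0.018 0.69 0 0 0 0.036; -0.021 0.8 0 0 0 0.044; -0.024 0.89 0 0 0 0.052; -0.027 0.94 0 0 0 0.06; -0.029 0.96 0 0 0 0.064"}}

```text
time_s: 22.52
ee_pos: [505.1, 117.7, 194.9]
eef_rot: [180.0, -0.1, 178.6]
wrist_force: [-0.4, -0.6, -2.8]
finger_gap: 0.127
```

```bash
python3 - <<'E'
from h import *
plan((507.5,250,150,178.5))
E
```

```text
t 22.52 pos [505.1 117.7 194.9] rot [ 1.800e+02 -1.000e-01  1.786e+02] F [-0.4 -0.6 -2.8] gap 10.8 j [ -1.  -8. -12.  86.   0.   0.]
(507.5, 250, 150, 178.5) -> [ 0.004  0.661  0.225  0.    -0.001  0.001] nrows 4.0
```

{"fn": "play_rows", "kwargs": {"rows": "-0.011 0.03 0.01 0 0 0; -0.011 0.09 0.03 0 0 0; -0.011 0.18 0.07 0 0 0; -0.011 0.28 0.12 0 0 0; -0.011 0.38 0.18 0 0 0; -0.011 0.47 0.24 0 0 0; -0.011 0.55 0.29 0 0 0; -0.011 0.61 0.33 0 0 0; -0.011 0.65 0.35 0 0 0; -0.011 0.66 0.36 0 0 0"}}

```text
time_s: 23.35
ee_pos: [511.5, 248.2, 122.7]
eef_rot: [-180.0, -0.1, 178.6]
wrist_force: [0.0, -0.5, -2.6]
finger_gap: 0.129
```

```bash
python3 - <<'E'
from h import *
plan((507.5,250,50,178.5))
for n in ("scene","top"):
    c=vision.camera(n); cropsave(c,*((280,60,480,210) if n=="scene" else (130,120,330,295)),4 if n=="scene" else 3,f"pics/{n}13.png"); np.savez(f"{n}13.npz",**c)
E
```

```text
t 23.35 pos [511.5 248.2 122.7] rot [-1.800e+02 -1.000e-01  1.786e+02] F [ 0.  -0.5 -2.6] gap 11.0 j [ 13.   1. -11.  78.   0.  14.]
(507.5, 250, 50, 178.5) -> [ 0.02   0.008  0.364 -0.    -0.001  0.001] nrows 2.0
```

View pics/scene13.png

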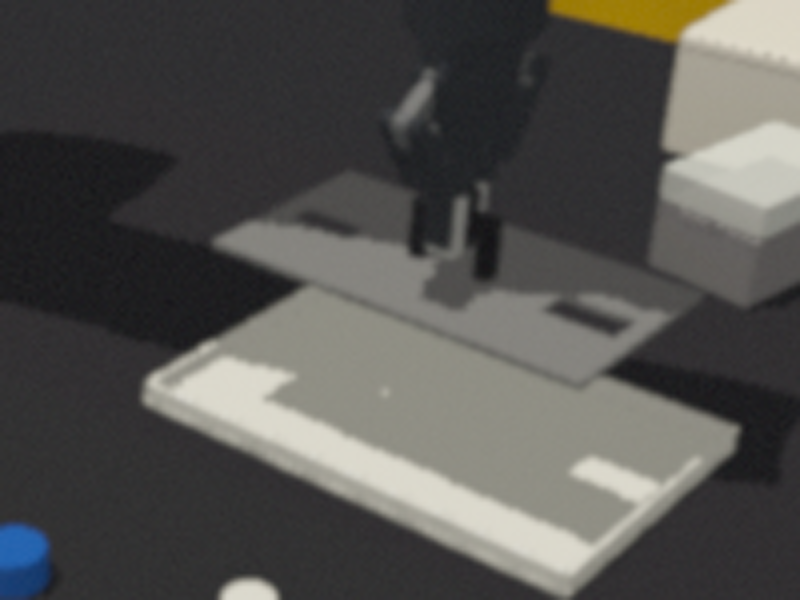

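View pics/top13.png

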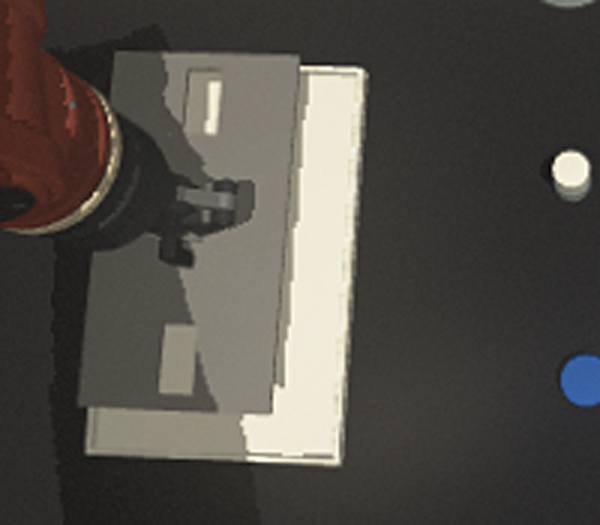

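The cover hangs level over the tray and the top view shows both edges nearly parallel. I'll check the lateral position numerically.

```bash
python3 - <<'E'
from h import *
c=dict(np.load("top13.npz")); f=lambda a:(np.array(a)+.5)/3-.5+np.array((130,120))
P=onplane(c,f([(299,57),(270,412),(113,53),(80,405)]),111.5); print(P.round(1).tolist())
print("yaw",[np.degrees(np.arctan2(*(P[i]-P[i+1])[[1,0]])).round(1) for i in (0,2)],P.mean(0))
Q=onplane(c,f([(366,70),(341,465),(86,455)]),16); print(Q.round(1).tolist(),np.degrees(np.arctan2(*(Q[0]-Q[1])[[1,0]])))
print(bydepth(c,f([(270,250),(285,100),(130,380),(250,390)])).round(1).tolist())
s=dict(np.load("scene13.npz")); g=lambda a:(np.array(a)+.5)/4-.5+np.array((280,60))
S=onplane(s,g([(708,295),(582,386),(350,172),(213,241)]),111.5); print(S.round(1).tolist(),S.mean(0))
print(bydepth(s,g([(300,245),(570,360),(600,290)])).round(1).tolist())
E
```

```text
[[632.1, 180.0, 111.5], [391.0, 186.3, 111.5], [634.9, 311.5, 111.5], [392.8, 314.6, 111.5]]
yaw [np.float64(-1.5), np.float64(-0.7)] [512.69130095 248.12299048 111.5       ]
[[653.3, 153.0, 16.0], [355.1, 158.6, 16.0], [357.7, 349.9, 16.0]] -1.0703466201578686
[[497.7, 191.4, 113.5], [601.6, 187.9, 111.2], [409.9, 281.2, 112.5], [404.9, 199.2, 115.6]]
[[639.1, 308.3, 111.5], [634.2, 178.9, 111.5], [393.3, 316.1, 111.5], [388.0, 186.9, 111.5]] [513.64028955 247.54890223 111.5       ]
[[431.3, 213.3, 112.5], [616.7, 197.6, 111.7], [590.0, 277.5, 110.5]]
```

{"fn": "play_rows", "kwargs": {"rows": "0.005 0.005 0.02 0 0 0; 0.01 0.01 0.06 0 0 0; 0.015 0.014 0.11 0 0 0; 0.02 0.014 0.17 0 0 0; 0.022 0.014 0.23 0 0 0; 0.022 0.014 0.29 0 0 0; 0.022 0.014 0.35 0 0 0; 0.022 0.014 0.4 0 0 0; 0.022 0.014 0.43 0 0 0; 0.022 0.014 0.44 0 0 0"}}

```text
time_s: 24.28
ee_pos: [507.0, 250.0, 34.1]
eef_rot: [-180.0, -0.1, 178.5]
wrist_force: [0.0, 0.2, -3.5]
finger_gap: 0.126
```

```bash
python3 - <<'E'
from h import *
plan((507.5,250,20,178.5))
for n in ("scene",):
    c=vision.camera(n); cropsave(c,280,60,480,210,4,f"pics/{n}14.png")
E
```

```text
t 24.28 pos [507.  250.   34.1] rot [-1.800e+02 -1.000e-01  1.785e+02] F [ 0.   0.2 -3.5] gap 10.7 j [ 13.   4. -18.  69.   0.  14.]
(507.5, 250, 20, 178.5) -> [-0.003  0.     0.07  -0.    -0.001  0.   ] nrows 1.0
```

View pics/scene14.png

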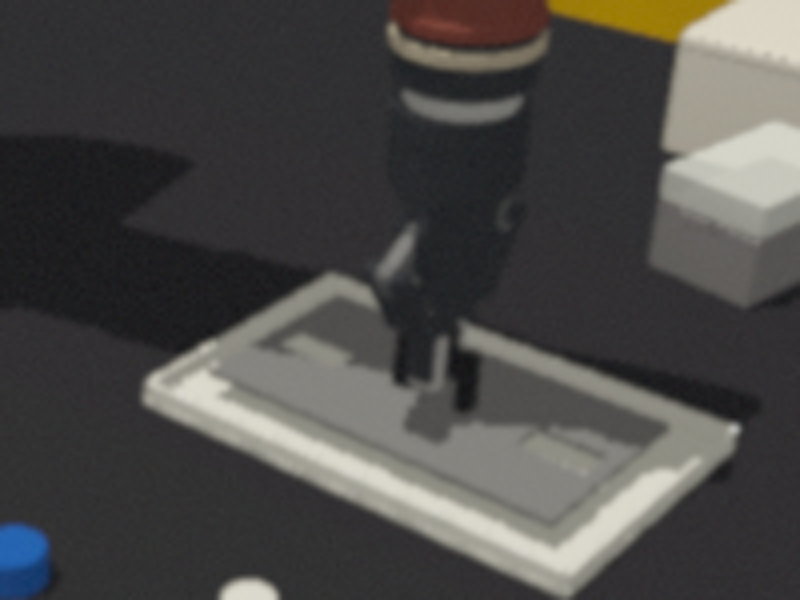

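The cover is centred over the tray, inside the walls. I'll lower it slowly until the wrist force shows contact.

{"fn": "play_rows", "kwargs": {"rows": "0 0 0.007 0 0 0; 0 0 0.015 0 0 0; 0 0 0.025 0 0 0; 0 0 0.035 0 0 0; 0 0 0.045 0 0 0; 0 0 0.053 0 0 0; 0 0 0.06 0 0 0; 0 0 0.065 0 0 0; 0 0 0.068 0 0 0; 0 0 0.07 0 0 0"}}

```text
time_s: 25.17
ee_pos: [507.7, 250.2, 21.6]
eef_rot: [180.0, -0.0, 178.5]
wrist_force: [0.3, -0.4, -3.0]
finger_gap: 0.125
```

{"fn": "play_rows", "kwargs": {"rows": "0 0 0.001 0 0 0; 0 0 0.002 0 0 0; 0 0 0.003 0 0 0; 0 0 0.004 0 0 0; 0 0 0.005 0 0 0; 0 0 0.005 0 0 0; 0 0 0.005 0 0 0; 0 0 0.005 0 0 0; 0 0 0.005 0 0 0; 0 0 0.005 0 0 0"}}

```text
time_s: 26.0
ee_pos: [507.8, 250.2, 20.7]
eef_rot: [180.0, 0.0, 178.5]
wrist_force: [-0.8, -0.0, -3.5]
finger_gap: 0.123
```

{"fn": "play_rows", "kwargs": {"rows": "0 0 0.001 0 0 0; 0 0 0.002 0 0 0; 0 0 0.003 0 0 0; 0 0 0.004 0 0 0; 0 0 0.005 0 0 0; 0 0 0.006 0 0 0; 0 0 0.007 0 0 0; 0 0 0.008 0 0 0; 0 0 0.008 0 0 0; 0 0 0.008 0 0 0"}}

```text
time_s: 26.83
ee_pos: [507.8, 250.2, 19.2]
eef_rot: [180.0, 0.0, 178.5]
wrist_force: [-0.9, -0.7, -2.5]
finger_gap: 0.13
```

{"fn": "play_rows", "kwargs": {"rows": "0 0 0.001 0 0 0; 0 0 0.002 0 0 0; 0 0 0.003 0 0 0; 0 0 0.004 0 0 0; 0 0 0.005 0 0 0; 0 0 0.005 0 0 0; 0 0 0.005 0 0 0; 0 0 0.005 0 0 0; 0 0 0.005 0 0 0; 0 0 0.005 0 0 0"}}

```text
time_s: 27.67
ee_pos: [507.9, 250.3, 19.1]
eef_rot: [180.0, 0.0, 178.5]
wrist_force: [-5.0, -2.5, 8.8]
finger_gap: 0.126
```

Contact: Fz went from −2.5 to +8.8 N. Release and rise.

{"fn": "play_rows", "kwargs": {"rows": "0 0 0 0 0 0; 0 0 0 0 0 0; 0 0 0 0 0 0; 0 0 0 0 0 0; 0 0 0 0 0 0; 0 0 0 0 0 0; 0 0 0 0 0 0; 0 0 0 0 0 0; 0 0 0 0 0 0; 0 0 0 0 0 0", "fingers": -0.06}}

```text
time_s: 28.5
ee_pos: [507.8, 250.2, 18.1]
eef_rot: [180.0, 0.0, 178.5]
wrist_force: [-0.5, 0.3, -0.0]
finger_gap: 0.469
```

{"fn": "play_rows", "kwargs": {"rows": "0 0 -0.02 0 0 0; 0 0 -0.05 0 0 0; 0 0 -0.09 0 0 0; 0 0 -0.15 0 0 0; 0 0 -0.23 0 0 0; 0 0 -0.35 0 0 0; 0 0 -0.5 0 0 0; 0 0 -0.65 0 0 0; 0 0 -0.75 0 0 0; 0 0 -0.8 0 0 0"}}

```text
time_s: 29.33
ee_pos: [509.2, 250.6, 182.9]
eef_rot: [179.9, 0.3, 178.5]
wrist_force: [0.6, 0.6, 0.6]
finger_gap: 0.468
```

```bash
python3 - <<'E'
from h import *
plan((507.5,50,250,178.5))
c=vision.camera("scene"); cv2.imwrite("pics/s15.png",c["color"][:,:,::-1])
E
```

```text
t 29.33 pos [509.2 250.6 182.9] rot [179.9   0.3 178.5] F [0.6 0.6 0.6] gap 39.8 j [13. -0. -6. 84.  0. 14.]
(507.5, 50, 250, 178.5) -> [-1.900e-02 -1.002e+00 -3.370e-01  1.000e-03  4.000e-03  0.000e+00] nrows 6.0
```

View pics/s15.png

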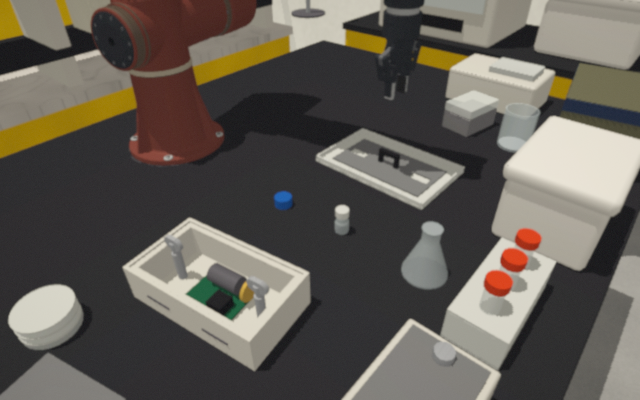

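The cover lies in the tray at (390,165), the box is open, and both screws are upright at (178,258) and (257,295). Last checks are flatness and wing angles.

```bash
python3 - <<'E'
from h import *
c=vision.camera("scene")
uv=np.array([[u,v] for v in range(125,212) for u in range(312,470)]); z=bydepth(c,uv)
r=z[:,:2]-[507.5,250]; k=(abs(r[:,0])<110)&(abs(r[:,1])<55)&(abs(r[:,1])>20)&(abs(z[:,2]-8)<8)
A=np.c_[r[k],np.ones(k.sum())]; p,*_=np.linalg.lstsq(A,z[k,2],rcond=None); print("tilt deg",np.degrees(p[:2]).round(2),"z",p[2].round(1),k.sum())
g=c["color"][125:212,312:470].astype(int); 
for zl in (80,88,92): wing(c,(140,215,300,310),-1,zlo=zl); wing(c,(140,215,300,310),1,zlo=zl)
s=ctrl.sense(); print(s["time_s"],s["wrist_force"].round(1),abs(s["joint_velocities"]).max())
cropsave(c,300,110,480,220,4,"pics/s16.png")
E
```

```text
tilt deg [-0.03  0.05] z 7.6 1268
-1 192 [-84.3  -2.3] [-105.8   -7.3] [-69.3   4.4] sd [ 2.7 10.3] ang 3.5
1 262 [90.5 -1.7] [69.2 -6.7] [106.7   5.3] sd [ 2.5 10.4] ang 3.4
-1 126 [-84.9  -1.7] [-105.2   -5.6] [-69.9   4.4] sd [2.6 9.8] ang 2.4
1 170 [90.5 -1. ] [69.2 -6.6] [106.    5.3] sd [ 2.5 10. ] ang 2.5
-1 95 [-85.5  -1.3] [-103.1   -5.2] [-69.9   4.4] sd [2.7 9.1] ang 1.0
1 124 [90.2 -0.7] [72.2 -4.4] [106.    5.3] sd [2.5 9. ] ang 1.7
29.4333 [ 0.5  1.2 -0.6] 3.6228267591172383
```

View pics/s16.png

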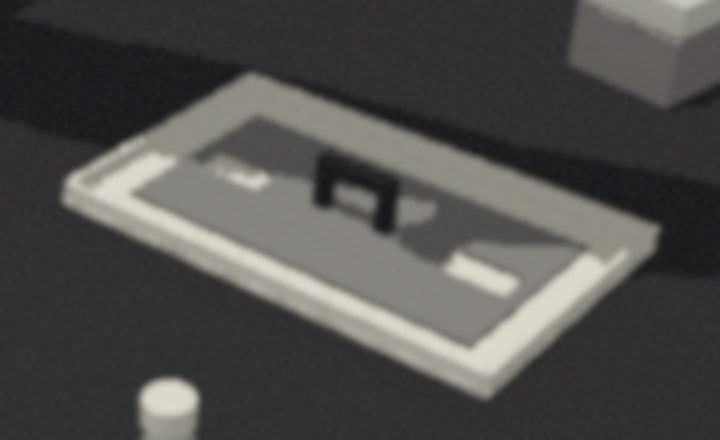

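{"fn": "play_rows", "kwargs": {"rows": "0 0 0 0 0 0; 0 0 0 0 0 0; 0 0 0 0 0 0; 0 0 0 0 0 0; 0 0 0 0 0 0; 0 0 0 0 0 0; 0 0 0 0 0 0; 0 0 0 0 0 0; 0 0 0 0 0 0; 0 0 0 0 0 0"}}

```text
time_s: 30.27
ee_pos: [507.8, 250.2, 178.2]
eef_rot: [180.0, 0.0, 178.5]
wrist_force: [-0.7, 0.2, -0.3]
finger_gap: 0.468
```

```bash
python3 -c "
from cell import ctrl; print(ctrl.sense()['time_s'],ctrl.sign_off())"
```

```text
the job is handed in; nothing more can be done
30.2667 None
```

I turned the near and then the far wing screw counterclockwise into line with their slots. I then lifted the cover by its handle and set it down in the tray under slow descent, releasing after contact at about 9 N. The job was handed in at 30.3 s.

**Final checks:**
- **Cover:** it lies flat in the tray, with a fitted tilt under 0.1° and its top at z = 7.6 mm against 8 mm expected. It is clear of all the tray walls.
- **Screws:** both wings measure 1–3.5° from the cover's x axis, which is within what the depth view can resolve. They stayed there when the cover came off.
- **Arm:** the gripper was open, about 180 mm up and touching nothing.

**Checks that disagreed or were unclear:**
- **Gripper opening:** it read about 11.4 mm on the 8 mm wings and 10.6 mm on the 12 mm handle, so I did not rely on it.
- **Screw stops:** the wrist moment about the vertical axis gave no clear sign of either stop. I turned a few degrees past alignment and confirmed both wings from the images instead.

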